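# Cap the sample crucibles and start the drawer oven

### The arm

A 6-joint arm with a two-finger parallel gripper is mounted at the origin on the work surface. World frame = base frame: x ahead of the robot, y to its left, z up, the work surface at z = 0. Lengths are in mm, angles in rad, forces in N, time in s.
With the tool pointing down it reaches from about 325 to 875 mm from the base axis. Payload 4.4 kg.
Tool frame: the origin (TCP) lies midway between the tips of the shut fingers; the grasp point (between the pads) lies 19 mm behind it; z points along the fingers, y is the line along which they close (so a half turn about z gives the same grasp; the last joint's range is limited). The gripper opens to 85 mm and grips with 20 to 120 N. Pads are 22 mm wide; open, the fingers measure 114 mm over their backs; the gripper's body (76 mm by 85 mm) begins 54 mm behind the grasp point. The pads swing forward as they close: fully open they stand 13 mm farther back than shut.
Start: joints at [-1.349, 0.207, 1.542, -0, 1.393, -0.15], TCP at [209.417, -535.511, 231.282] pointing down, gripper open.
Joint ranges: [-2.73, 2.73], [-0.86, 2.22], [0.23, 2.46], [-1.11, 4.25], [0.08, 2.63], [-2.82, 2.82]. Speed limits (rad/s): [2.79, 2.79, 3.14, 3.14, 3.14, 3.14].

### API

Orientations are given as a rotation vector (axis times angle).
In Python, from workcell import robot gives the robot as it stands.
- The arm moves only by the shell command python3 -m handwheel 'ROWS' [FORCE]. ROWS is JSON, a list of rows, each an object with "translation": the shift along the tool's x, y, z in units of 0.05 m (1.0 is 0.05 m), a list of three; "rot": the turn, a rotation vector about the tool's x, y, z in units of 0.08 rad (1.0 is 0.08 rad), a list of three; "grip": the opening, from 0 (shut) to 1 (fully open). A call has 1 to 5 rows; each row shifts and turns the commanded pose from where the row before left it, along the tool's axes as they then stand; what a row does not reach is not made up. A row lasts 1/8 s, in which the tool goes at most 62.5 mm and 10.7 degrees, less where a joint would pass 70% of its speed; a pose out of reach is approached as far as the arm can. A call with a number of a shift or a turn outside -1 to 1 is refused whole. A call with a gripper value outside its range is refused whole. The fingers move at their own pace and stop on an object; FORCE is the grip in N (left out, the last holds). Time passes only in rows, so rows that do not move let the fingers close. It gives the time, the measured TCP pose, the force, the opening and the grip force at its end, in the units of the state.
- robot.state(): the state, without advancing time (a new reading comes with each control period).
- robot.snapshot(name): name is "scene" or "side" or "wrist"; returns the picture (384x512x3 uint8, blue, green, red); there is no depth.
- robot.camera_params(name): a dict with "K" (3x3 intrinsics, pixels), "extrinsics" (4x4, takes a point from world to camera coordinates). Camera axes: x right, y up, looking along -z (the intrinsics and any distortion apply to the point x, -y, -z); pixel columns grow to the right and rows downward; lengths in mm; the calibration is good to about 2 mm. The wrist camera is an equidistant fisheye: a pixel r from the principal point sees the ray r / f radians off the axis. A picture is of the moment at which its call begins: read the wrist's pose just before it. camera_params takes no time and is no camera call; for the wrist camera it gives the pose at the moment of the call.
- robot.close_job(): hands the job in; it is judged then, once.
The state is a dict: "time": time; "q": joint angles; "qvel": joint speeds; "tau": joint torques, N m; "ee_pos": TCP position; "tcp_rot": TCP orientation; "wrist_force": force on the tool from outside, world axes, zero at the start; "ft_torque": the same for the moment, N m; "grip_width": opening from 0.0 (shut) to 1.0 (fully open); "gripper_force": force on a finger pad.
Only numpy, scipy, OpenCV 4.12 (cv2) and the standard library are available. Lean on these libraries where they do the work, as an engineer would, in place of code of your own. Each camera call takes 0.05 s, during which the arm holds its last target. There are 200 camera calls.

### The job

Two sample crucibles stand open on the pulled-out drawer of the small drying oven: cap each one with the empty crucible of its own size and colour from the bench, set down gently mouth-down, rim on rim, so that no gap is left. Then push the drawer fully shut without upsetting the stacks, and after that turn the small inner knob on top of the oven clockwise until its white pointer is at the red mark, without dragging the wide outer ring around it. Leave everything else on the bench where it is.

Things in the scene. Friction and masses are not known exactly. Their poses are not given: they have to be found in the camera images.
- oven: White bench drying oven, fixed, 300 deep x 270 wide x 185 mm high. Origin on the bench under its centre; x axis from its front to its back (the way the drawer shuts), z up. Front face at x = -150 mm, with a chamber opening 214 mm wide, 32 to 155 mm above the bench. A coaxial control stands upright on its flat top, axis at x = -98 mm, y = 0.
- drawer (a joint): Position in m of the oven's hearth drawer along the oven's x axis: 0 fully out, 0.210 shut (hard stop); starts 0 to 0.02; light steady drag of 3 N, stays where left. White front panel 250 wide, 22 mm thick, top edge 156 mm above the bench, inner face at oven x = -360 mm + joint; behind it a flat hearth plate 235 x 194 mm inside a low lip, surface 40 mm above the bench.
- drawer_handle (a point): Middle of the drawer's horizontal steel bar handle (11 mm thick, 130 mm long, along the oven's y axis), 115 mm above the bench, with its centre line 35 mm in front of the outer face of the front panel. Pushing it along the oven's x axis shuts the drawer.
- timer (a joint): Angle of the small inner timer knob in rad; grows clockwise seen from above. At 0 its white pointer points along the oven's +x axis (to the oven's back); the red mark is at 1.40. It starts between 0 and 0.5, has stops at 0 and 3.5, turns with light friction and stays where it is left.
- timer_grip (a point): Point on the axis of the inner timer knob, half-way up the part that stands clear of the outer ring and about where to grip it. The knob is a black upright cylinder 21 mm in diameter, 27 mm high, free all round above the ring: it reaches from 14.5 mm below this point to 12.5 mm above it.
- timer_pointer (a point): Outer end of the white pointer line on the inner knob's top, 10 mm from the knob's axis.
- timer_mark (a point): The red mark on the oven's top, outside the outer ring, 34 mm from the knob's axis.
- temp_ring (a joint): Angle of the wide outer temperature ring in rad, clockwise from above, anywhere from -1 to 1 at the start. Grey ribbed ring 52 mm in diameter, 12 mm high, on the same axis; its top is 15 mm below point timer_grip. It turns very lightly by itself and must be left alone.
- ring_pointer (a point): Yellow pointer on the outer ring's top edge, 24 mm from the axis.
- large_sample: Large ivory sample crucible, mouth up on the drawer's hearth plate with a small copper disc lying in it; straight round wall, 56 mm in diameter, 45 mm high, wall 5 mm thick, 150 g. Origin under its centre, on the hearth plate; its rim is 45 mm above the origin.
- small_sample: Small charcoal-black sample crucible, mouth up on the hearth plate with a small brass disc lying in it; 42 mm in diameter, 40 mm high, wall 5 mm, 55 g. Origin under its centre, on the hearth plate; its rim is 40 mm above the origin. Which crucible stands on which side varies.
- large_cover_mid (a point): Large empty ivory crucible standing mouth-down on the bench, to be the cover of the large sample crucible: 56 mm in diameter, 45 mm high, wall 5 mm, 150 g, flat closed end up. Point at its centre, half-way up.
- small_cover_mid (a point): Small empty charcoal-black crucible standing mouth-down on the bench, to be the cover of the small sample crucible: 42 mm in diameter, 40 mm high, wall 5 mm, 55 g, flat closed end up. Point at its centre, half-way up.
- large_cover: The same large cover; origin level with its rim, at the centre of its mouth, which faces down.
- small_cover: The same small cover; origin level with its rim, at the centre of its mouth, which faces down.
- spare_dish: Low open steel dish, mouth up, 50 mm in diameter, 30 mm high; a bystander not needed here. Origin under its centre.
- optics_cell: Machined aluminium lens cell, 85 x 65 x 32 mm; bystander. Origin under its centre.
- rubber_bulb: Orange rubber suction bulb standing tip up, 66 mm wide, 105 mm high; bystander. Origin under its centre.
- amber_bottle: Amber glass reagent bottle with a black cap, 86 mm in diameter, 190 mm high; bystander. Origin under its centre.
- wash_bottle: Clear wash bottle with a white nozzle, 64 mm in diameter, 200 mm high; bystander. Origin under its centre.
- beaker: Empty glass beaker, mouth up, 68 mm in diameter, 90 mm high; bystander. Origin under its centre.
- tweezers: Steel tweezers lying flat, 185 mm long; bystander. Origin at their middle.
Things that resemble listed ones, but are neither listed nor needed, are in the scene too. Leave any turquoise look-alike of the small_cover alone.

How it is judged (in metres and radians):
On the way, in this order (a step that is already met when the one before it is completed fails the run):
1. both sample crucibles are capped rim on rim by the covers of their own size, let go, with the drawer still out (horizontal distance between large_cover and large_sample below 0.005 m and z of large_cover in the frame of large_sample between 0.042 and 0.048 m and angle between each of large_cover, large_sample, small_cover, small_sample's own z axis and vertical below 0.06 rad and horizontal distance between small_cover and small_sample below 0.005 m and z of small_cover in the frame of small_sample between 0.037 and 0.043 m and contact force between each of large_cover, small_cover and the fingers below 0.05 N and value of joint drawer below 0.06 m), for 0.2 s.
2. the drawer is fully shut with both stacks still standing capped (horizontal distance between large_cover and large_sample below 0.005 m and z of large_cover in the frame of large_sample between 0.042 and 0.048 m and angle between each of large_cover, large_sample, small_cover, small_sample's own z axis and vertical below 0.06 rad and horizontal distance between small_cover and small_sample below 0.005 m and z of small_cover in the frame of small_sample between 0.037 and 0.043 m and value of joint drawer above 0.206 m), for 0.2 s.
3. the timer pointer is at the red mark, drawer still shut (value of joint timer between 1.27 and 1.53 rad and value of joint drawer above 0.206 m), for 0.2 s.
At the end, for the whole second after the job is handed in: Each cover sits mouth-down on its own sample crucible: mouth centres within 5 mm sideways (the wall thickness), rims within 3 mm in height, all upright within 0.06 rad; drawer at 0.206 m or more; timer knob at 1.27 to 1.53 rad; everything at rest and let go (all of step 3 and horizontal distance between large_cover and large_sample below 0.005 m and z of large_cover in the frame of large_sample between 0.042 and 0.048 m and angle between each of large_cover, large_sample, small_cover, small_sample's own z axis and vertical below 0.06 rad and horizontal distance between small_cover and small_sample below 0.005 m and z of small_cover in the frame of small_sample between 0.037 and 0.043 m and linear speed of each of large_cover, large_sample, small_cover, small_sample below 0.02 m/s and velocity of joint timer between -0.05 and 0.05 rad/s); the robot touches nothing.
It fails at once if the outer temperature ring is turned (its pointer moves more than 4 mm, about 10 degrees) (distance of ring_pointer from where it was at the start of the episode above 0.004 m).
It fails at once if a sample crucible is tipped by more than 0.35 rad (angle between any of large_sample, small_sample's own z axis and vertical above 0.35 rad).
It fails at once if a cover is turned over or laid on its side (tilted more than 0.8 rad) (angle between any of large_cover, small_cover's own z axis and vertical above 0.8 rad).
It fails at once if a cover is dropped (falls or flies, out of the fingers, faster than 0.5 m/s: a drop of over 13 mm) ((linear speed of large_cover above 0.5 m/s and contact force between large_cover and the fingers below 0.05 N) or (linear speed of small_cover above 0.5 m/s and contact force between small_cover and the fingers below 0.05 N)).
It fails at once if a bystander is shifted by more than 25 mm or knocked over (distance of any of spare_dish, optics_cell, rubber_bulb, amber_bottle, wash_bottle, beaker, tweezers from where it was at the start of the episode above 0.025 m or angle between any of spare_dish, optics_cell, rubber_bulb, amber_bottle, wash_bottle, beaker, tweezers's own z axis and vertical above 0.4 rad).
It also fails if it takes over 72 s, if anything falls off the work surface, if the arm or the gripper's body presses on something with over 40 N, if the wrist force passes 120 N, or if a joint passes its speed limit or range.

## Working session

There is one attempt and no reset: what is moved stays moved. The work goes in short steps, Python scripts to look and compute and a shell command to move; the robot and the scene stay as the last step left them, time stands still between calls to the robot, and variables do not carry over. Pictures are saved under pics/ and viewed, at most 10 in all, crops included, and the job is handed in when it is done.

```bash
ls; mkdir -p pics
python3 - <<'E'
from workcell import robot
import cv2
for n in ("scene","side","wrist"):
    p=robot.camera_params(n); print(n,p)
    cv2.imwrite(f"pics/{n}0.png",robot.snapshot(n))
print(robot.state())
a=[cv2.imread(f"pics/{n}0.png") for n in("scene","side")]
E
```

```text
pics
scene {'K': array([[363.23286552,   0.        , 252.77731913],
       [  0.        , 363.23286552, 189.0929869 ],
       [  0.        ,   0.        ,   1.        ]]), 'extrinsics': array([[ 6.62743181e-01,  7.48674546e-01, -1.60593052e-02,
        -3.69906251e+02],
       [-4.65608247e-01,  4.28773179e-01,  7.74185069e-01,
         1.31465393e+02],
       [ 5.86498454e-01, -5.05608530e-01,  6.32755543e-01,
        -1.52542116e+03],
       [ 0.00000000e+00,  0.00000000e+00,  0.00000000e+00,
         1.00000000e+00]])}
side {'K': array([[471.6696288 ,   0.        , 258.79657829],
       [  0.        , 471.6696288 , 187.95063804],
       [  0.        ,   0.        ,   1.        ]]), 'extrinsics': array([[-9.63452128e-01, -2.67447401e-01,  1.52277715e-02,
         5.11369166e+02],
       [ 2.06288842e-01, -7.04468745e-01,  6.79094029e-01,
        -1.71513030e+02],
       [-1.70894444e-01,  6.57415907e-01,  7.33893326e-01,
        -1.44636443e+03],
       [ 0.00000000e+00,  0.00000000e+00,  0.00000000e+00,
         1.00000000e+00]])}
wrist {'K': array([[297.31863964,   0.        , 25
[... 449 characters left out ...]
     1.00000000e+00]])}
{'time': 0.15, 'q': array([-1.34847636e+00,  2.07257086e-01,  1.54265190e+00,  3.00815981e-05,
        1.39353171e+00, -1.50513446e-01]), 'qvel': array([ 0.00011619, -0.00227839, -0.00439415,  0.00157928, -0.00014022,
        0.00063214]), 'tau': array([ 2.38311068e-04, -3.83507788e+01, -2.92039490e+01, -2.40442805e-04,
        6.57705896e-03,  2.06370217e-06]), 'ee_pos': array([ 209.30283301, -534.90215972,  230.36150279]), 'tcp_rot': array([-3.08534916e+00, -5.81908551e-01,  5.76936586e-05]), 'wrist_force': array([ 0.10079169,  1.0321707 , -0.62996288]), 'ft_torque': array([0.02584208, 0.03667109, 0.0030647 ]), 'gripper_force': 0.0, 'grip_width': 0.9947977399580843}
```

View pics/scene0.png

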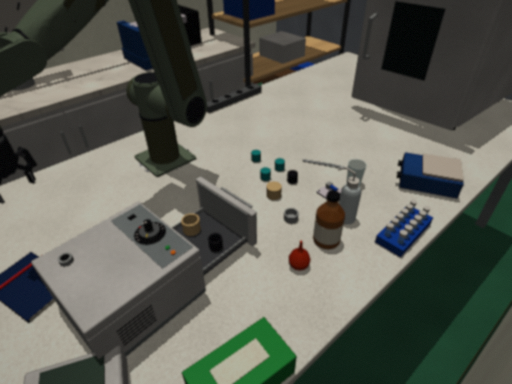

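View pics/side0.png

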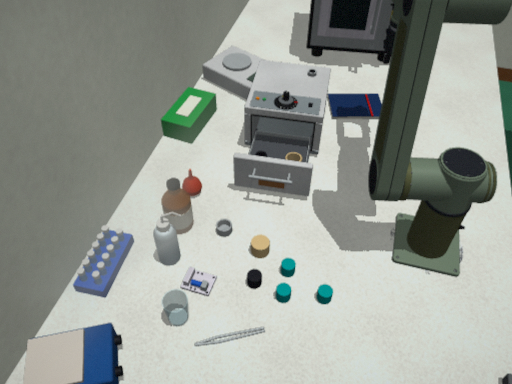

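The scene view shows the oven (knob at about 149,230), the samples at (190,223) and (215,242), the ivory cover at (274,189) and the black cover at (292,177). In the side view the covers are at (260,246) and (254,278), the knob at (286,101) and the handle near (272,182).

```bash
cat > h.py <<'E'
import numpy as np, cv2
from workcell import robot
from scipy.spatial.transform import Rotation as R
def ray(p,uv,fish=False):
    K,E=p["K"],p["extrinsics"]; x=(uv[0]-K[0,2])/K[0,0]; y=(uv[1]-K[1,2])/K[1,1]
    if fish:
        r=np.hypot(x,y); s=np.sin(r)/r if r>1e-9 else 1; d=np.array([x*s,-y*s,-np.cos(r)])
    else: d=np.array([x,-y,-1.])
    M=E[:3,:3]; return -M.T@E[:3,3], M.T@(d/np.linalg.norm(d))
def onz(p,uv,z,fish=False):
    o,d=ray(p,uv,fish); return o+d*(z-o[2])/d[2]
def tri(*rays):
    A=0;b=0
    for o,d in rays: P=np.eye(3)-np.outer(d,d); A=A+P; b=b+P@o
    x=np.linalg.solve(A,b); return x,[np.linalg.norm((np.eye(3)-np.outer(d,d))@(x-o)) for o,d in rays]
def proj(p,X,fish=False):
    K,E=p["K"],p["extrinsics"]; c=E[:3,:3]@np.asarray(X,float)+E[:3,3]; v=np.array([c[0],-c[1]]); 
    if fish: t=np.arctan2(np.hypot(*v),-c[2]); v=v/np.hypot(*v)*t
    else: v=v/-c[2]
    return v*K[0,0]+K[:2,2]
def blobs(m,amin=20):
    n,l,s,c=cv2.connectedComponentsWithStats(m.astype(np.uint8)); return [(s[i].tolist(),c[i].round(1).tolist()) for i in range(1,n) if s[i,4]>=amin]
E
python3 - <<'E'
from h import *
S=cv2.imread("pics/side0.png");C=cv2.imread("pics/scene0.png");P={n:robot.camera_params(n) for n in("side","scene")}
for n,im in(("side",S),("scene",C)):
    h=cv2.cvtColor(im,cv2.COLOR_BGR2HSV)
    iv=(h[...,0]>8)&(h[...,0]<28)&(h[...,1]>70)&(h[...,2]>90); bk=h[...,2]<45
    box=(slice(220,300),slice(230,340)) if n=="side" else (slice(160,205),slice(255,310))
    for q,m in(("iv",iv),("bk",bk)):
        k=np.zeros(m.shape,bool);k[box]=m[box]
        for b in blobs(k,15): print(n,q,b)
for n,zs in(("side",[(260,246),(254,278)]),("scene",[(274,189),(292,177)])):
    print(n,[onz(P[n],u,22).round() for u in zs])
o=np.full((600,800,3),0,np.uint8)
o[:,:400]=cv2.resize(S[55:205,230:330],(400,600),interpolation=cv2.INTER_CUBIC)
o[:343,400:]=cv2.resize(C[170:290,120:260],(400,343),interpolation=cv2.INTER_CUBIC)
cv2.imwrite("pics/c1.png",o)
E
```

```text
side iv ([251, 235, 18, 23, 319], [260.2, 245.5])
side bk ([248, 270, 13, 18, 206], [254.0, 278.6])
scene iv ([267, 182, 15, 10, 125], [273.6, 186.3])
scene bk ([276, 165, 7, 5, 34], [279.1, 166.9])
scene bk ([288, 171, 9, 13, 102], [292.1, 177.0])
scene bk ([262, 174, 7, 6, 35], [265.0, 176.7])
side [array([482., 164.,  22.]), array([469., 275.,  22.])]
scene [array([478., 174.,  22.]), array([473., 274.,  22.])]
```

View pics/c1.png

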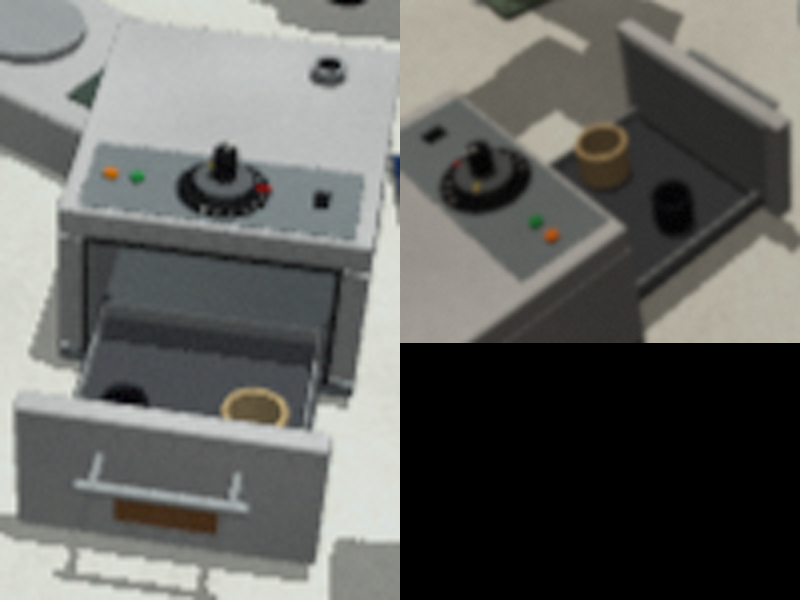

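The crop shows the panel's top front corners at (18,405) and (328,448), the oven's top front edge from (60,215) to (365,250), the knob top at (225,148), the red mark at (262,188), and the ivory sample's rim at (255,410).

Run:
```python
from h import *
P={n:robot.camera_params(n) for n in("side","scene")}
s=lambda u,v:(230+u/4-.4,55+v/4-.4); c=lambda u,v:(120+(u-400)/2.857-.3,170+v/2.857-.3)
a,b=onz(P["side"],s(18,405),156),onz(P["side"],s(328,448),156); print("panel",a,b,np.linalg.norm(a-b))
e,f=onz(P["side"],s(60,215),185),onz(P["side"],s(365,250),185); print("oven",e,f,np.linalg.norm(e-f))
g,h=onz(P["side"],s(77,485),115),onz(P["side"],s(247,508),115); print("handle",g,h,np.linalg.norm(g-h))
for n,x in(("panel",a-b),("oven",e-f),("hand",g-h)): print(n,np.degrees(np.arctan2(x[1],x[0])))
print("mark",tri(ray(P["side"],s(262,188)),ray(P["scene"],c(457,162))))
print("mark z185",onz(P["side"],s(262,188),185),onz(P["scene"],c(457,162),185))
print("yel",tri(ray(P["side"],s(212,163)),ray(P["scene"],c(477,187))))
print("knobtop",tri(ray(P["side"],s(225,149)),ray(P["scene"],c(480,150))))
print("Lrim",onz(P["side"],s(255,410),85),onz(P["scene"],c(602,142),85))
print("Srim",onz(P["scene"],c(673,190),80),onz(P["side"],s(125,397),80))
```

```text
panel [627.61489173 -51.60947844 156.        ] [385.52435745 -73.09236941 156.        ] 243.04185111043998
oven [ 653.98178096 -254.43641598  185.        ] [ 398.38998047 -281.96615295  185.        ] 257.0701361405525
handle [570.1516907  -19.25837312 115.        ] [437.15088964 -32.46250143 115.        ] 133.65463735540143
panel 5.07109154446436
oven 6.147615353243171
hand 5.669664145278648
mark (array([ 497.53296276, -334.76363019,  189.2442353 ]), [np.float64(0.39407920388679063), np.float64(0.39407920388664086)])
mark z185 [ 498.68763109 -339.90927759  185.        ] [ 492.57594936 -333.52807365  185.        ]
yel (array([ 545.34626763, -340.66500518,  199.38423681]), [np.float64(1.861090673026616), np.float64(1.8610906730265349)])
knobtop (array([ 532.67585663, -325.71220463,  226.08458598]), [np.float64(2.7657126291516843), np.float64(2.7657126291516896)])
Lrim [ 460.29603825 -173.10532946   85.        ] [ 465.38632448 -171.15236501   85.        ]
Srim [ 569.06493784 -154.60603388   80.        ] [ 570.03463999 -162.81692781   80.        ]
```

Run:
```python
from h import *
P={n:robot.camera_params(n) for n in("side","scene","wrist")}
print([onz(P["side"],u,20).round() for u in[(288,267),(284,292),(325,294)]])
st=robot.state(); M=R.from_rotvec(st["tcp_rot"]).as_matrix(); print(M.round(3))
E=P["wrist"]["extrinsics"]; o=-E[:3,:3].T@E[:3,3]; print(M.T@(o-st["ee_pos"]), M.T@(-E[2,:3]))
```

```text
[array([385., 212.,  20.]), array([377., 294.,  20.]), array([267., 269.,  20.])]
[[ 0.931  0.364 -0.   ]
 [ 0.364 -0.931  0.002]
 [ 0.    -0.002 -1.   ]]
[  66.95795921    1.15535579 -142.27938416] [-2.63816469e-01 -8.69701298e-04  9.64572503e-01]
```

```bash
cat >> h.py <<'E'
def delta(target,yaw=None):
    "shift in tool axes, units of 50 mm, and tool-z turn in units of .08, to bring the TCP to target / tool x to yaw"
    st=robot.state(); M=R.from_rotvec(st["tcp_rot"]).as_matrix(); y0=np.arctan2(M[1,0],M[0,0])
    print("tcp",st["ee_pos"].round(1),"yaw",y0.round(4),"tilt",M[:,2].round(4),"t",st["time"])
    print("shift",(M.T@(np.asarray(target)-st["ee_pos"])/50).round(3), "turn",None if yaw is None else round(float((y0-yaw)/.08),3))
E
python3 -m handwheel '[{"translation":[0,0,0],"rot":[0,0,0.93],"grip":1},{"translation":[0,0,0],"rot":[0,0,0.93],"grip":1},{"translation":[0,0,0],"rot":[0,0,0.93],"grip":1},{"translation":[0,0,0],"rot":[0,0,0.93],"grip":1},{"translation":[0,0,0],"rot":[0,0,0.93],"grip":1}]' 40
python3 -c "
from h import *
delta([480,-165,240],0)"
```

```text
time: 0.78
ee_pos: [209.3, -535.2, 230.8]
tcp_rot: [-3.141, 0.003, 0.0]
wrist_force: [-0.1, 0.1, -1.1]
grip_width: 1.0
gripper_force: 0.0
tcp [ 209.3 -535.2  230.8] yaw -0.0017 tilt [-2.e-04  1.e-03 -1.e+00] t 0.775
shift [ 5.401 -7.413 -0.178] turn -0.021
```

```bash
python3 -m handwheel '[{"translation":[0.65,-0.9,-0.04],"rot":[0,0,0],"grip":1},{"translation":[0.65,-0.9,-0.04],"rot":[0,0,0],"grip":1},{"translation":[0.65,-0.9,-0.04],"rot":[0,0,0],"grip":1},{"translation":[0.65,-0.9,-0.04],"rot":[0,0,0],"grip":1},{"translation":[0.65,-0.9,-0.04],"rot":[0,0,0],"grip":1}]' >/dev/null
python3 -m handwheel '[{"translation":[0.65,-0.9,0],"rot":[0,0,0],"grip":1},{"translation":[0.65,-0.9,0],"rot":[0,0,0],"grip":1},{"translation":[0.65,-0.9,0],"rot":[0,0,0],"grip":1},{"translation":[0.2,-0.2,0],"rot":[0,0,0],"grip":1},{"translation":[0,0,0],"rot":[0,0,0],"grip":1}]'
python3 - <<'E'
from h import *
p=robot.camera_params("wrist"); im=robot.snapshot("wrist"); cv2.imwrite("pics/w1.png",im); np.save("w1.npy",p,allow_pickle=True)
print(robot.state()["ee_pos"])
for X in[(462,-172,85),(569,-157,80),(531,-322,226)]: print(proj(p,X,True))
E
```

```text
time: 2.02
ee_pos: [479.2, -165.0, 240.9]
tcp_rot: [3.141, 0.004, -0.002]
wrist_force: [0.4, -1.0, 0.2]
grip_width: 0.998
gripper_force: 0.0
[ 478.68704536 -165.77566501  240.95113395]
[262.24923431 189.64371912]
[247.93066088  85.49799517]
[489.21814441 148.45690636]
```

View pics/w1.png

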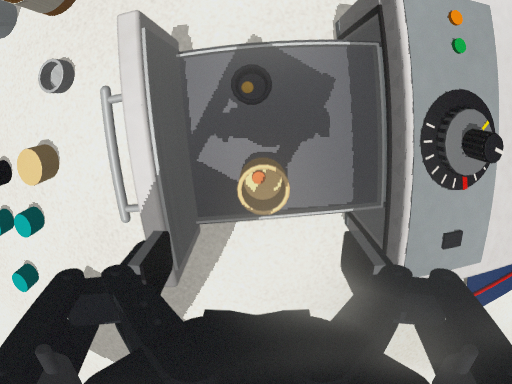

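The wrist view shows the large rim centred at (263,190), the small rim at (251,85), the knob top at (485,147) with its pointer to the right, the red mark at (465,183) and the yellow pointer at (486,126). The ivory cover is at (37,164).

```bash
cat >> h.py <<'E'
def circ(p,m,z,r,fish=True):
    "outer contour of mask m cast onto plane z; robust circle of radius r; returns centre, rms"
    from scipy.optimize import least_squares
    c=max(cv2.findContours(m.astype(np.uint8),cv2.RETR_EXTERNAL,cv2.CHAIN_APPROX_NONE)[0],key=len)[:,0]
    c=cv2.convexHull(c)[:,0] if False else c
    X=np.array([onz(p,u,z,fish)[:2] for u in c])
    f=lambda a:np.hypot(*(X-a[:2]).T)-a[2]
    s=least_squares(f,[*X.mean(0),r],loss="soft_l1",f_scale=1.0)
    return s.x.round(1),np.abs(f(s.x)).mean().round(2),len(c)
E
python3 - <<'E'
from h import *
p=np.load("w1.npy",allow_pickle=True).item(); im=cv2.imread("pics/w1.png"); h=cv2.cvtColor(im,cv2.COLOR_BGR2HSV)
y=im[165:218,230:296]; hy=h[165:218,230:296]
o=np.hstack([cv2.resize(im[140:225,215:310],(380,340),interpolation=cv2.INTER_NEAREST),cv2.resize(im[55:140,200:295],(380,340),interpolation=cv2.INTER_NEAREST)])
print([tuple(map(int,h[190,x])) for x in range(232,298,3)])
print([tuple(map(int,h[r,263])) for r in range(150,220,3)])
print([tuple(map(int,im[85,x])) for x in range(224,282,3)])
print([tuple(map(int,im[r,251])) for r in range(58,112,3)])
cv2.imwrite("pics/c2.png",o)
E
```

```text
[(158, 13, 79), (45, 7, 77), (22, 87, 229), (18, 96, 185), (19, 88, 107), (18, 89, 155), (19, 90, 156), (26, 65, 229), (20, 90, 156), (19, 89, 158), (19, 88, 156), (18, 88, 160), (18, 88, 157), (19, 88, 157), (23, 78, 212), (18, 93, 156), (17, 77, 112), (18, 81, 110), (23, 80, 230), (18, 83, 196), (150, 6, 121), (98, 8, 125)]
[(135, 4, 129), (173, 13, 80), (0, 3, 79), (17, 87, 106), (19, 87, 106), (21, 83, 219), (21, 92, 220), (23, 75, 213), (11, 158, 210), (11, 141, 143), (12, 138, 135), (19, 90, 155), (19, 92, 158), (19, 90, 161), (18, 91, 157), (20, 88, 156), (19, 88, 157), (20, 82, 115), (19, 81, 113), (18, 76, 118), (19, 72, 124), (19, 81, 160), (45, 3, 164), (26, 10, 183)]
[(83, 81, 80), (84, 80, 80), (84, 79, 80), (61, 60, 57), (49, 47, 49), (62, 59, 60), (54, 97, 120), (58, 109, 137), (54, 110, 139), (56, 110, 136), (57, 58, 61), (62, 57, 58), (57, 56, 57), (57, 55, 55), (48, 46, 44), (54, 53, 54), (83, 82, 80), (84, 80, 82), (82, 79, 78), (83, 82, 81)]
[(91, 91, 89), (90, 90, 88), (72, 73, 73), (66, 67, 66), (52, 52, 53), (55, 56, 55), (63, 61, 61), (60, 60, 59), (57, 75, 88), (56, 110, 136), (57, 109, 135), (51, 91, 109), (58, 55, 56), (61, 57, 56), (51, 50, 50), (44, 44, 41), (79, 77, 75), (82, 80, 78)]
```

View pics/c2.png

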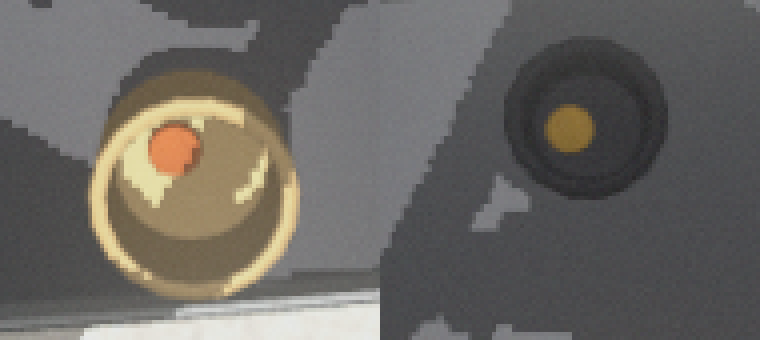

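The crop shows the large rim's outer edges at x 88–299, y 96–298 (×4) and the small rim's at x 124–288, y 36–200.

Run:
```python
from h import *
p=np.load("w1.npy",allow_pickle=True).item()
def rim(x0,y0,l,r,t,b,z):
    P=[onz(p,(x0+u/4-.5,y0+v/4-.5),z,True) for u,v in((l,(t+b)/2),(r,(t+b)/2),((l+r)/2,t),((l+r)/2,b))]
    print("dia",np.linalg.norm(P[0]-P[1]),np.linalg.norm(P[2]-P[3]),"centre",((P[0]+P[1])/2)[:2],((P[2]+P[3])/2)[:2],np.mean(P,0)[:2])
rim(215,140,88,299,96,298,85); rim(200,55,124,288,36,200,80)
im=cv2.imread("pics/w1.png"); h=cv2.cvtColor(im,cv2.COLOR_BGR2HSV)
red=((h[...,0]<6)|(h[...,0]>174))&(h[...,1]>150)&(h[...,2]>100); red[:,:440]=0; red[:,500:]=0;red[220:]=0
yel=(h[...,0]>22)&(h[...,0]<36)&(h[...,1]>130); yel[:,:470]=0; yel[100:140]=yel[100:140]; yel[:100]=0;yel[160:]=0
for n,m,z in(("mark",red,186),("ringpt",yel,197)):
    for b in blobs(m,3): print(n,b,onz(p,b[1],z,True))
print("ring centre",onz(p,(464,142),197,True),"knobtop",onz(p,(485,147),225,True),"tip",onz(p,(500,150),225,True))
iv=(h[...,0]>10)&(h[...,0]<30)&(h[...,1]>50)&(h[...,2]>150); iv[:,:14]=0; iv[:,70:]=0;
for b in blobs(iv,50): print(b,onz(p,b[1],30,True))
```

```text
dia 55.11892168695512 54.81225561452857 centre [ 462.9659656  -172.69574771] [ 462.31520934 -172.66614024] [ 462.64058747 -172.68094398]
dia 41.178559323429106 42.13998462724876 centre [ 570.69577762 -160.0485695 ] [ 570.64628218 -160.06575497] [ 570.6710299  -160.05716224]
mark ([462, 176, 6, 14, 60], [464.4, 182.3]) [ 497.25683908 -336.94857485  186.        ]
ringpt ([482, 120, 8, 11, 32], [485.2, 124.8]) [ 546.37772858 -343.29534204  197.        ]
ring centre [ 531.20728792 -321.41433416  197.        ] knobtop [ 531.60119254 -318.48172529  225.        ] tip [ 530.59145551 -334.87361062  225.        ]
([17, 149, 25, 37, 724], [29.1, 166.8]) [480.13256483 178.233815    30.        ]
```

```bash
python3 -m handwheel '[{"translation":[0.02,-1,0],"rot":[0,0,0],"grip":1},{"translation":[0.02,-1,0],"rot":[0,0,0],"grip":1},{"translation":[0.02,-1,0],"rot":[0,0,0],"grip":1},{"translation":[0.02,-1,0],"rot":[0,0,0],"grip":1},{"translation":[0.02,-1,0.2],"rot":[0,0,0],"grip":1}]' >/dev/null
python3 -m handwheel '[{"translation":[0.02,-1,0.2],"rot":[0,0,0],"grip":1},{"translation":[0.02,-1,0.2],"rot":[0,0,0],"grip":1},{"translation":[0.02,-0.4,0.2],"rot":[0,0,0],"grip":1},{"translation":[0,0,0],"rot":[0,0,0],"grip":1},{"translation":[0,0,0],"rot":[0,0,0],"grip":1}]'
python3 - <<'E'
from h import *
p=robot.camera_params("wrist"); im=robot.snapshot("wrist"); cv2.imwrite("pics/w2.png",im); np.save("w2.npy",p,allow_pickle=True)
print(robot.state()["ee_pos"],robot.state()["time"])
E
```

```text
time: 3.32
ee_pos: [487.3, 202.9, 201.4]
tcp_rot: [3.141, -0.002, 0.0]
wrist_force: [0.7, -0.2, 0.1]
grip_width: 1.002
gripper_force: 0.0
[487.42844693 202.96498179 201.65062642] 3.375
```

View pics/w2.png

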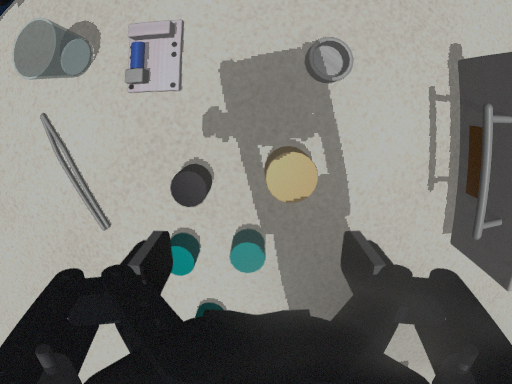

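The view shows the large cover's top centred at about (292,177), the small black one's at about (188,188), and turquoise look-alikes at (248,250), (182,258) and (210,308).

Run:
```python
from h import *
p=np.load("w2.npy",allow_pickle=True).item(); im=cv2.imread("pics/w2.png"); h=cv2.cvtColor(im,cv2.COLOR_BGR2HSV)
print([int(h[177,x,2]) for x in range(260,324,2)],[int(h[r,292,2]) for r in range(140,210,2)])
print([int(h[187,x,2]) for x in range(162,216,2)],[int(h[r,190,2]) for r in range(156,214,2)])
m=(h[...,0]>10)&(h[...,0]<32)&(h[...,1]>60)&(h[...,2]>185); m[:,:255]=0;m[:,330:]=0;m[:140]=0;m[215:]=0
print(circ(p,cv2.morphologyEx(m.astype(np.uint8),cv2.MORPH_OPEN,np.ones((3,3))),45,28))
for lo,hi in((0,75),(40,75),(46,80)):
    m=(h[...,2]<hi)&(h[...,2]>=lo); m[:,:160]=0;m[:,222:]=0;m[:150]=0;m[216:]=0
    print(lo,blobs(m,100),circ(p,cv2.morphologyEx(m.astype(np.uint8),cv2.MORPH_OPEN,np.ones((3,3))),40,21))
```

```text
[125, 120, 120, 172, 181, 175, 179, 179, 176, 178, 179, 179, 179, 180, 175, 179, 176, 177, 181, 177, 179, 178, 178, 181, 178, 177, 180, 180, 177, 127, 123, 123] [115, 113, 118, 109, 87, 84, 179, 177, 177, 180, 177, 179, 179, 178, 177, 177, 178, 179, 177, 178, 178, 177, 177, 178, 179, 178, 180, 179, 179, 178, 156, 118, 118, 117, 120]
[181, 180, 177, 180, 111, 57, 57, 54, 58, 60, 59, 63, 58, 62, 63, 62, 65, 60, 66, 65, 66, 69, 55, 50, 59, 179, 176] [180, 175, 120, 121, 78, 51, 52, 53, 69, 67, 68, 64, 67, 69, 65, 62, 64, 63, 63, 61, 61, 61, 58, 58, 60, 74, 180, 180, 177]Traceback (most recent call last):
  File "<stdin>", line 6, in <module>
  File "h.py", line 31, in circ
    c=max(cv2.findContours(m.astype(np.uint8),cv2.RETR_EXTERNAL,cv2.CHAIN_APPROX_NONE)[0],key=len)[:,0]
      ~~~^^^^^^^^^^^^^^^^^^^^^^^^^^^^^^^^^^^^^^^^^^^^^^^^^^^^^^^^^^^^^^^^^^^^^^^^^^^^^^^^^^^^^^^^^
ValueError: max() iterable argument is empty
```

Run:
```python
from h import *
from scipy.optimize import least_squares
p=np.load("w2.npy",allow_pickle=True).item(); im=cv2.imread("pics/w2.png"); h=cv2.cvtColor(im,cv2.COLOR_BGR2HSV)
m=(h[...,0]>10)&(h[...,0]<32)&(h[...,1]>60)&(h[...,2]>150); m[:,:255]=0;m[:,330:]=0;m[:140]=0;m[215:]=0
print(circ(p,cv2.morphologyEx(m.astype(np.uint8),cv2.MORPH_OPEN,np.ones((3,3))),45,28))
m=(h[...,2]<90).astype(np.uint8); m[:,:160]=0;m[:,222:]=0;m[:150]=0;m[216:]=0
m=cv2.morphologyEx(m,cv2.MORPH_OPEN,np.ones((3,3)))
c=max(cv2.findContours(m,0,cv2.CHAIN_APPROX_NONE)[0],key=len)[:,0]; print(blobs(m))
w=onz(p,(0,0),0); cam=-p["extrinsics"][:3,:3].T@p["extrinsics"][:3,3]
X=np.array([onz(p,u,40,True)[:2] for u in c]); c0=onz(p,(188,187),40,True)[:2]
away=c0-cam[:2]; away/=np.hypot(*away); d=(X-c0)@away; print(cam,away)
k=d<3 if False else d>-100
# wall shows on the side facing the camera
k=d>-2; Y=X[k]
s=least_squares(lambda a:np.hypot(*(Y-a[:2]).T)-a[2],[*c0,21],loss="soft_l1"); print(s.x,k.sum(),np.abs(s.fun).mean())
s=least_squares(lambda a:np.hypot(*(Y-a[:2]).T)-21,c0,loss="soft_l1"); print(s.x)
```

```text
(array([483.4, 165.3,  26.3]), np.float64(0.85), 144)
[([171, 164, 41, 43, 1326], [191.1, 184.8])]
[554.63735127 202.03946165 343.66826419] [-0.74808006  0.66360848]
[469.8992935  275.67888835  19.62908321] 54 0.2907684736886024
[471.170472  274.4653137]
```

```bash
python3 -m handwheel '[{"translation":[-0.09,0.74,0.6],"rot":[0,0,0],"grip":1},{"translation":[0,0,1],"rot":[0,0,0],"grip":1},{"translation":[0,0,1],"rot":[0,0,0],"grip":1},{"translation":[0,0,0.7],"rot":[0,0,0],"grip":1},{"translation":[0,0,0],"rot":[0,0,0],"grip":1}]'
python3 -c "
from h import *
delta([483,166,4],0)"
```

```text
time: 4.0
ee_pos: [479.8, 165.9, 34.0]
tcp_rot: [3.14, -0.002, -0.01]
wrist_force: [-0.3, 0.6, 0.4]
grip_width: 1.001
gripper_force: 0.0
tcp [479.8 165.9  34. ] yaw -0.0012 tilt [-0.0066 -0.0013 -1.    ] t 4.0
shift [ 0.067 -0.003  0.6  ] turn -0.016
```

```bash
python3 -m handwheel '[{"translation":[0.07,0,0.6],"rot":[0,0,0],"grip":1},{"translation":[0,0,0],"rot":[0,0,0],"grip":1},{"translation":[0,0,0],"rot":[0,0,0],"grip":0},{"translation":[0,0,0],"rot":[0,0,0],"grip":0},{"translation":[0,0,0],"rot":[0,0,0],"grip":0}]' 40
python3 -m handwheel '[{"translation":[0,0,0],"rot":[0,0,0],"grip":0},{"translation":[0,0,0],"rot":[0,0,0],"grip":0}]'
python3 -c "
from h import *
delta([483,166,4],0)"
```

```text
time: 4.62
ee_pos: [487.6, 167.7, 8.7]
tcp_rot: [3.142, 0.002, 0.006]
wrist_force: [-1.7, -1.3, 6.3]
grip_width: 0.652
gripper_force: 41.8
time: 4.88
ee_pos: [487.6, 167.7, 8.7]
tcp_rot: [3.142, 0.002, 0.006]
wrist_force: [-0.7, -1.5, 5.7]
grip_width: 0.652
gripper_force: 41.8
tcp [487.6 167.7   8.7] yaw 0.0011 tilt [ 0.0037 -0.     -1.    ] t 4.875
shift [-0.093  0.034  0.094] turn 0.013
```

```bash
python3 -m handwheel '[{"translation":[0,0,-0.5],"rot":[0,0,0],"grip":0},{"translation":[0,0,-0.9],"rot":[0,0,0],"grip":0},{"translation":[0,0,-0.9],"rot":[0,0,0],"grip":0},{"translation":[0,0,-0.9],"rot":[0,0,0],"grip":0},{"translation":[0,0,-0.9],"rot":[0,0,0],"grip":0}]'
python3 -m handwheel '[{"translation":[0,0,-0.3],"rot":[0,0,0],"grip":0},{"translation":[0,0,0],"rot":[0,0,0],"grip":0}]'
python3 - <<'E'
from h import *
delta([462.6,-172.7,200],0)
p=robot.camera_params("wrist"); im=robot.snapshot("wrist"); cv2.imwrite("pics/w3.png",im); np.save("w3.npy",p,allow_pickle=True)
E
```

```text
time: 5.5
ee_pos: [485.4, 167.7, 213.6]
tcp_rot: [-3.141, -0.002, -0.002]
wrist_force: [-0.1, 0.7, -2.0]
grip_width: 0.652
gripper_force: 43.5
time: 5.75
ee_pos: [486.1, 167.8, 227.0]
tcp_rot: [-3.141, -0.001, -0.003]
wrist_force: [-0.8, 0.0, -1.4]
grip_width: 0.651
gripper_force: 43.4
tcp [486.1 167.8 227. ] yaw 0.0009 tilt [ 2.1e-03  4.0e-04 -1.0e+00] t 5.75
shift [-0.478  6.81   0.537] turn 0.011
```

View pics/w3.png

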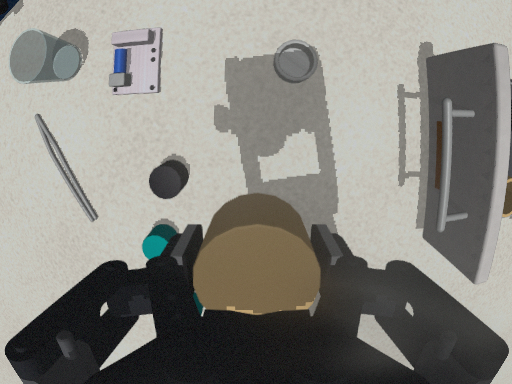

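The held cover fills (194–321, 193–310); its front rim arc peaks at about (258,193), which I'll use to get its offset in the tool frame.

Run:
```python
from h import *
p=np.load("w3.npy",allow_pickle=True).item(); im=cv2.imread("pics/w3.png"); h=cv2.cvtColor(im,cv2.COLOR_BGR2HSV)
print([tuple(map(int,h[r,258])) for r in range(184,320,4)])
m=(h[...,0]>8)&(h[...,0]<30)&(h[...,1]>60); m[:,:190]=0;m[:,326:]=0;m[:185]=0
tops=[(u,int(np.argmax(m[:,u]))) for u in range(206,312,4)]; print(tops)
T=np.array([486.1,167.8,227.0]); 
X=np.array([onz(p,(u+.0,v-.5),218.3,True)-T for u,v in tops if 215<u<305])
from scipy.optimize import least_squares
s=least_squares(lambda a:np.hypot(*(X[:,:2]-a).T)-28,[0,0]); print(s.x,np.abs(s.fun).max())
s=least_squares(lambda a:np.hypot(*(X[:,:2]-a[:2]).T)-a[2],[0,0,28]); print(s.x)
g=cv2.GaussianBlur(h[...,2],(5,5),0).astype(int); print([int(g[r,258]) for r in range(186,320,3)])
```

```text
[(20, 18, 128), (24, 20, 130), (25, 23, 123), (20, 64, 91), (20, 68, 94), (19, 74, 93), (19, 73, 94), (19, 76, 91), (20, 84, 88), (16, 76, 90), (20, 89, 118), (18, 90, 125), (19, 93, 124), (19, 97, 121), (19, 93, 124), (20, 93, 126), (19, 97, 123), (20, 97, 123), (19, 101, 121), (18, 97, 124), (19, 105, 122), (19, 107, 122), (18, 102, 123), (19, 103, 124), (19, 103, 124), (18, 101, 124), (19, 100, 122), (19, 102, 120), (18, 98, 125), (19, 98, 122), (19, 98, 122), (19, 100, 122), (18, 100, 123), (30, 40, 32)]
[(206, 233), (210, 224), (214, 216), (218, 211), (222, 207), (226, 203), (230, 201), (234, 199), (238, 197), (242, 196), (246, 195), (250, 195), (254, 194), (258, 194), (262, 194), (266, 195), (270, 195), (274, 196), (278, 199), (282, 201), (286, 203), (290, 206), (294, 210), (298, 214), (302, 222), (306, 232), (310, 242)]
[-5.47668687 -0.91520387] 0.5005318265464744
[-4.98091473 -0.96991566 27.56167725]
[134, 133, 121, 94, 93, 93, 93, 92, 91, 90, 90, 90, 93, 125, 125, 125, 124, 123, 124, 123, 124, 123, 123, 122, 123, 123, 123, 122, 122, 123, 122, 122, 122, 122, 121, 121, 122, 122, 121, 122, 121, 122, 133, 70, 32]
```

```bash
python3 -m handwheel '[{"translation":[-0.05,0.6,0],"rot":[0,0,0],"grip":0},{"translation":[-0.05,1,0],"rot":[0,0,0],"grip":0},{"translation":[-0.05,1,0],"rot":[0,0,0],"grip":0},{"translation":[-0.05,1,0],"rot":[0,0,0],"grip":0},{"translation":[-0.05,1,0],"rot":[0,0,0],"grip":0}]' >/dev/null
python3 -m handwheel '[{"translation":[-0.05,1,0],"rot":[0,0,0],"grip":0},{"translation":[-0.05,0.8,0],"rot":[0,0,0],"grip":0},{"translation":[0,0.4,0],"rot":[0,0,0],"grip":0},{"translation":[0,0,0],"rot":[0,0,0],"grip":0},{"translation":[0,0,0],"rot":[0,0,0],"grip":0}]'
python3 -c "
from h import *
delta([467.7,-171.8,110],0)"
```

```text
time: 7.05
ee_pos: [468.2, -171.0, 225.2]
tcp_rot: [-3.14, -0.003, 0.003]
wrist_force: [0.0, -0.1, -1.7]
grip_width: 0.65
gripper_force: 43.5
tcp [ 468.2 -171.   225.2] yaw 0.0016 tilt [-0.0018  0.002  -1.    ] t 7.05
shift [-0.006  0.021  2.303] turn 0.02
```

```bash
python3 -m handwheel '[{"translation":[-0.01,0.02,0.7],"rot":[0,0,0],"grip":0},{"translation":[0,0,0.8],"rot":[0,0,0],"grip":0},{"translation":[0,0,0.6],"rot":[0,0,0],"grip":0},{"translation":[0,0,0.2],"rot":[0,0,0],"grip":0},{"translation":[0,0,0],"rot":[0,0,0],"grip":0}]'
python3 -m handwheel '[{"translation":[0,0,0],"rot":[0,0,0],"grip":0}]'
python3 - <<'E'
from h import *
delta([467.7,-171.8,93.7],0)
for n in("side","scene","wrist"): cv2.imwrite(f"pics/{n}4.png",robot.snapshot(n))
p=robot.camera_params("wrist");np.save("w4.npy",p,allow_pickle=True)
S=cv2.imread("pics/side4.png")[110:210,230:330];C=cv2.imread("pics/scene4.png")[180:280,150:250]
cv2.imwrite("pics/c4.png",np.hstack([cv2.resize(a,(400,400),interpolation=cv2.INTER_CUBIC) for a in(S,C)]))
E
```

```text
time: 7.68
ee_pos: [468.1, -172.4, 111.1]
tcp_rot: [-3.141, -0.003, 0.001]
wrist_force: [0.1, -0.2, -2.5]
grip_width: 0.651
gripper_force: 43.5
time: 7.8
ee_pos: [469.5, -173.6, 112.9]
tcp_rot: [3.14, 0.002, 0.004]
wrist_force: [-0.2, -1.2, -1.1]
grip_width: 0.651
gripper_force: 43.5
tcp [ 469.5 -173.6  112.9] yaw 0.0014 tilt [ 0.0028 -0.0015 -1.    ] t 7.8
shift [-0.036 -0.037  0.384] turn 0.018
```

View pics/c4.png

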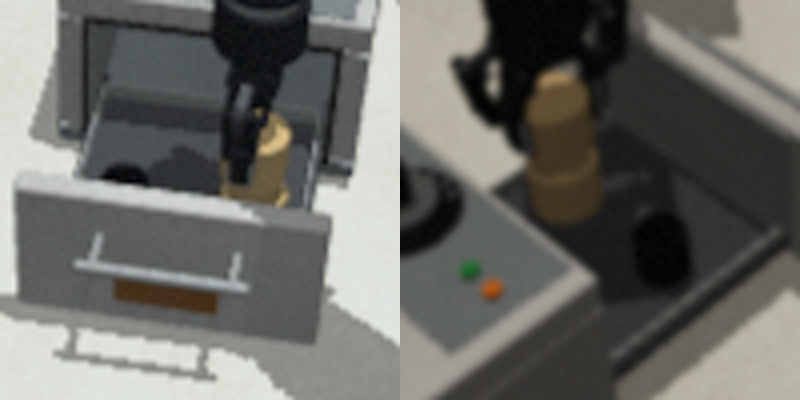

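The crop shows the cover held above the ivory sample, roughly coaxial; fingers hide its sides, so I check with the wrist picture.

Run:
```python
from h import *
im=cv2.imread("pics/wrist4.png"); cv2.imwrite("pics/c5.png",cv2.resize(im[140:290,160:360],(800,600),interpolation=cv2.INTER_NEAREST))
```

```text
(no output)
```

View pics/c5.png

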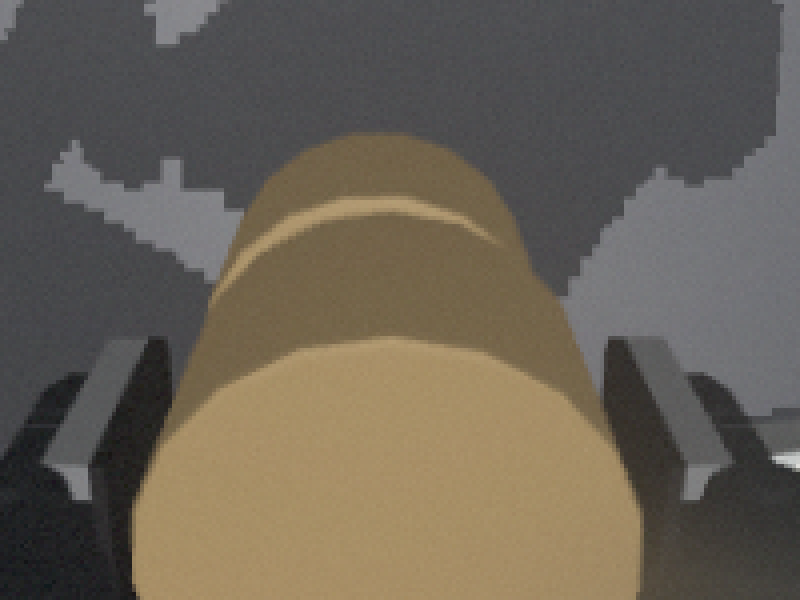

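The sample rim's front arc runs (216,295)–(372,196)–(460,218), and the cover's rim edge runs (232,290)–(395,212)–(500,245), so the cover sits slightly to the right of the sample, towards the oven.

Run:
```python
from h import *
from scipy.optimize import least_squares
p=np.load("w4.npy",allow_pickle=True).item()
f=lambda u,v:(160+u/4-.4,140+v/4-.4)
def fit(pts,z):
    X=np.array([onz(p,f(*q),z,True)[:2] for q in pts])
    s=least_squares(lambda a:np.hypot(*(X-a).T)-28,X.mean(0)-[28,0]); return s.x.round(1),s.fun.round(1)
print("sample",fit([(216,292),(245,248),(290,213),(340,199),(375,196),(420,199),(455,213)],85))
for zz in(102.2,104.2,106.2): print("cover",fit([(260,258),(300,228),(350,213),(395,212),(440,222),(500,245),(532,270),(562,300)],zz))
```

```text
sample (array([ 461.2, -173.2]), array([-0.3,  0. ,  0.4, -0.1, -0.1,  0.1, -0.2]))
cover (array([ 463.6, -174.9]), array([-0.3,  0.4,  0.4,  0. , -0.5, -0.2, -0.2,  0.5]))
cover (array([ 464.1, -174.8]), array([-0.4,  0.4,  0.4,  0.1, -0.4, -0.2, -0.2,  0.4]))
cover (array([ 464.7, -174.8]), array([-0.5,  0.3,  0.4,  0.1, -0.4, -0.1, -0.2,  0.3]))
```

```bash
python3 -m handwheel '[{"translation":[-0.05,-0.03,0.15],"rot":[0,0,0],"grip":0},{"translation":[0,0,0.1],"rot":[0,0,0],"grip":0},{"translation":[0,0,0],"rot":[0,0,0],"grip":0},{"translation":[0,0,0],"rot":[0,0,0],"grip":0}]'
python3 -c "
from h import *
delta([467.0,-171.9,93.7],0)"
```

```text
time: 8.45
ee_pos: [465.6, -171.8, 98.7]
tcp_rot: [-3.141, -0.001, 0.0]
wrist_force: [0.7, -0.6, -1.5]
grip_width: 0.651
gripper_force: 43.5
tcp [ 465.6 -171.8   98.7] yaw 0.0007 tilt [-1.e-04  1.e-04 -1.e+00] t 8.45
shift [0.028 0.002 0.099] turn 0.009
```

```bash
python3 -m handwheel '[{"translation":[0.02,0,0.05],"rot":[0,0,0],"grip":0},{"translation":[0,0,0],"rot":[0,0,0],"grip":0},{"translation":[0,0,0.03],"rot":[0,0,0],"grip":0},{"translation":[0,0,0],"rot":[0,0,0],"grip":0}]'
python3 -m handwheel '[{"translation":[0,0,0.03],"rot":[0,0,0],"grip":0},{"translation":[0,0,0],"rot":[0,0,0],"grip":0}]'
```

```text
time: 8.95
ee_pos: [466.5, -171.7, 94.6]
tcp_rot: [-3.141, -0.001, 0.0]
wrist_force: [-0.3, 0.3, -3.0]
grip_width: 0.651
gripper_force: 43.5
time: 9.2
ee_pos: [466.8, -171.9, 93.7]
tcp_rot: [3.141, 0.001, 0.0]
wrist_force: [-0.6, 0.9, 1.7]
grip_width: 0.649
gripper_force: 43.7
```

```bash
python3 -m handwheel '[{"translation":[0,0,0],"rot":[0,0,0],"grip":0.7},{"translation":[0,0,0],"rot":[0,0,0],"grip":0.8},{"translation":[0,0,0],"rot":[0,0,0],"grip":1},{"translation":[0,0,-0.3],"rot":[0,0,0],"grip":1},{"translation":[0,0,-0.7],"rot":[0,0,0],"grip":1}]'
python3 -m handwheel '[{"translation":[0,0,-1],"rot":[0,0,0],"grip":1},{"translation":[0,0,-0.7],"rot":[0,0,0],"grip":1},{"translation":[0,0,0],"rot":[0,0,0],"grip":1},{"translation":[0,0,0],"rot":[0,0,0],"grip":1}]'
python3 - <<'E'
from h import *
delta([471,275.5,220],0)
p=robot.camera_params("wrist"); im=robot.snapshot("wrist"); cv2.imwrite("pics/w6.png",im); np.save("w6.npy",p,allow_pickle=True)
cv2.imwrite("pics/c6.png",cv2.resize(im[80:290,130:410],(800,600),interpolation=cv2.INTER_NEAREST))
E
```

```text
time: 9.82
ee_pos: [465.3, -171.1, 142.9]
tcp_rot: [-3.14, -0.001, 0.005]
wrist_force: [0.7, -1.2, 0.1]
grip_width: 1.003
gripper_force: 0.0
time: 10.32
ee_pos: [466.3, -171.6, 228.2]
tcp_rot: [-3.141, -0.001, 0.0]
wrist_force: [-0.2, 0.5, -0.6]
grip_width: 1.001
gripper_force: 0.0
tcp [ 466.3 -171.6  228.2] yaw 0.0008 tilt [-2.e-04  1.e-04 -1.e+00] t 10.325
shift [ 0.102 -8.942  0.165] turn 0.01
```

View pics/c6.png

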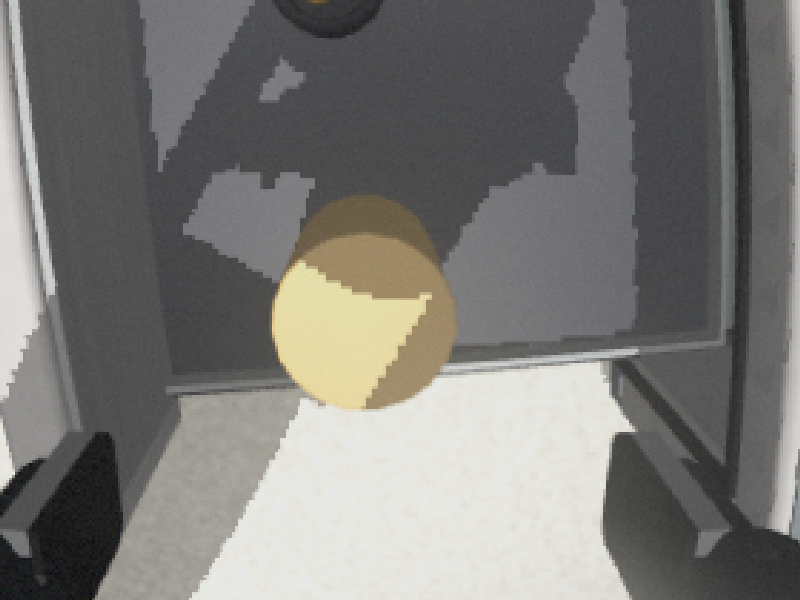

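The crop shows the large cover standing flush on its sample with a smooth silhouette (top disc x 272–457, y 234–410). That is my tenth picture, so from here I measure only by numbers.

```bash
python3 - <<'E'
from h import *
p=np.load("w6.npy",allow_pickle=True).item()
f=lambda u,v:onz(p,(130+u/2.857-.4,80+v/2.857-.4),130,True)
a=[f(272,322),f(457,322),f(365,234),f(365,410)]; print(np.linalg.norm(a[0]-a[1]),np.linalg.norm(a[2]-a[3]),np.mean(a,0))
E
python3 -m handwheel '[{"translation":[0.01,-1,0],"rot":[0,0,0],"grip":1},{"translation":[0.01,-1,0],"rot":[0,0,0],"grip":1},{"translation":[0.01,-1,0],"rot":[0,0,0],"grip":1},{"translation":[0.01,-1,0],"rot":[0,0,0],"grip":1},{"translation":[0.01,-1,0],"rot":[0,0,0],"grip":1}]' >/dev/null
python3 -m handwheel '[{"translation":[0.01,-1,0],"rot":[0,0,0],"grip":1},{"translation":[0.01,-1,0],"rot":[0,0,0],"grip":1},{"translation":[0.01,-1,0],"rot":[0,0,0],"grip":1},{"translation":[0.01,-0.94,0.1],"rot":[0,0,0],"grip":1},{"translation":[0,0,0.1],"rot":[0,0,0],"grip":1}]'
python3 -m handwheel '[{"translation":[0,0,0.5],"rot":[0,0,0],"grip":1},{"translation":[0,0,0.9],"rot":[0,0,0],"grip":1},{"translation":[0,0,0.9],"rot":[0,0,0],"grip":1},{"translation":[0,0,0.5],"rot":[0,0,0],"grip":1},{"translation":[0,0,0],"rot":[0,0,0],"grip":1}]'
python3 -c "
from h import *
delta([470.5,275,5],0)"
```

```text
54.79359642354889 54.351467635863074 [ 462.78616353 -173.16431208  130.        ]
time: 11.62
ee_pos: [469.2, 277.5, 216.1]
tcp_rot: [3.141, 0.008, -0.005]
wrist_force: [-0.1, -0.3, -0.6]
grip_width: 0.996
gripper_force: 0.0
time: 12.25
ee_pos: [467.5, 272.8, 74.6]
tcp_rot: [3.138, -0.0, -0.013]
wrist_force: [0.7, 0.8, 0.7]
grip_width: 1.002
gripper_force: 0.0
tcp [467.5 272.8  74.6] yaw -0.0003 tilt [-0.0083 -0.0036 -1.    ] t 12.25
shift [ 0.071 -0.048  1.391] turn -0.004
```

```bash
python3 -m handwheel '[{"translation":[0,0,0.5],"rot":[0,0,0],"grip":1},{"translation":[0,0,0],"rot":[0,0,0],"grip":1},{"translation":[0,0,0],"rot":[0,0,0],"grip":1}]'
python3 -c "
from h import *
delta([470.5,275,5],0)"
```

```text
time: 12.62
ee_pos: [471.6, 275.2, 54.6]
tcp_rot: [-3.141, -0.001, -0.003]
wrist_force: [1.7, 0.1, -0.2]
grip_width: 1.001
gripper_force: 0.0
tcp [471.6 275.2  54.6] yaw 0.0005 tilt [ 1.6e-03  5.0e-04 -1.0e+00] t 12.625
shift [-0.024  0.005  0.992] turn 0.007
```

```bash
python3 -m handwheel '[{"translation":[-0.02,0,0.6],"rot":[0,0,0],"grip":1},{"translation":[0,0,0.4],"rot":[0,0,0],"grip":1},{"translation":[0,0,0],"rot":[0,0,0],"grip":1},{"translation":[0,0,0],"rot":[0,0,0],"grip":0},{"translation":[0,0,0],"rot":[0,0,0],"grip":0}]' 30
python3 -m handwheel '[{"translation":[0,0,0],"rot":[0,0,0],"grip":0},{"translation":[0,0,0],"rot":[0,0,0],"grip":0},{"translation":[0,0,0],"rot":[0,0,0],"grip":0}]'
python3 -m handwheel '[{"translation":[0,0,-0.4],"rot":[0,0,0],"grip":0},{"translation":[0,0,-0.9],"rot":[0,0,0],"grip":0},{"translation":[0,0,-0.9],"rot":[0,0,0],"grip":0},{"translation":[0,0,-0.9],"rot":[0,0,0],"grip":0},{"translation":[0,0,-0.9],"rot":[0,0,0],"grip":0}]'
python3 -m handwheel '[{"translation":[0,0,-0.4],"rot":[0,0,0],"grip":0},{"translation":[0,0,0],"rot":[0,0,0],"grip":0},{"translation":[0,0,0],"rot":[0,0,0],"grip":0}]'
python3 - <<'E'
from h import *
st=robot.state(); T=st["ee_pos"]
p=robot.camera_params("wrist"); im=robot.snapshot("wrist"); cv2.imwrite("pics/w7.png",im); np.save("w7.npy",p,allow_pickle=True); np.save("T7.npy",T)
g=cv2.cvtColor(im,cv2.COLOR_BGR2GRAY)
print(T,g[180:320:4,258].tolist()); print([[int(np.argmax(g[185:,u]<75))+185] for u in range(206,312,5)])
print(g[190:300:6,206:312:6])
E
```

```text
time: 13.25
ee_pos: [471.1, 275.7, 4.9]
tcp_rot: [-3.14, -0.001, -0.004]
wrist_force: [0.8, -0.7, -0.1]
grip_width: 0.6
gripper_force: 0.0
time: 13.62
ee_pos: [470.9, 275.7, 4.8]
tcp_rot: [-3.141, -0.001, -0.004]
wrist_force: [-1.2, -0.5, 5.8]
grip_width: 0.49
gripper_force: 30.2
time: 14.25
ee_pos: [469.4, 275.1, 204.8]
tcp_rot: [-3.142, -0.001, -0.0]
wrist_force: [0.6, 0.3, -0.6]
grip_width: 0.491
gripper_force: 30.6
time: 14.62
ee_pos: [468.8, 274.8, 221.8]
tcp_rot: [3.141, 0.001, -0.004]
wrist_force: [-0.0, -0.5, -0.7]
grip_width: 0.489
gripper_force: 30.6
[468.83649291 274.82231842 221.80267671] [207, 206, 207, 201, 207, 207, 65, 60, 59, 54, 56, 46, 43, 49, 47, 46, 45, 38, 44, 40, 40, 40, 37, 34, 30, 39, 34, 36, 34, 33, 36, 32, 30, 59, 29]
[[234], [224], [237], [226], [217], [212], [209], [206], [204], [204], [203], [203], [204], [206], [208], [212], [215], [216], [211], [210], [210], [212]]
[[212 212 203 209 205 204 211 211 206 201 195 137 141 140 138 137 140 138]
 [212 212 211 204 213 206 210 208 207 211 202 134 142 141 139 132 135 138]
 [208 212 203 209 212 208 209 191 169 13
[... 535 characters left out ...]
 40  44  38  35  30  43]
 [ 41  40  44  42  44  47  47  39  44  41  42  38  40  37  39  38  37  42]
 [ 41  43  45  43  44  44  44  40  41  41  41  41  39  37  36  43  33  39]
 [ 34  42  43  39  40  38  41  44  39  33  33  36  40  42  36  36  37  42]
 [ 34  36  38  37  37  39  36  36  36  38  36  40  38  34  43  43  38  42]
 [ 30  37  38  39  36  38  34  37  38  36  37  41  33  42  38  41  45  45]
 [ 33  34  31  36  33  33  40  30  36  38  33  40  37  41  40  44  41  50]
 [ 33  38  33  33  36  38  33  34  37  39  33  41  36  38  43  45 157  48]
 [ 33 213  34  35  34  31  32  37  34  36  38  37  39  42  46  42 179  44]
 [ 51 208 208  22  32  32  35  34  31  35  32  34  39  39  37 188 182  48]]
```

Run:
```python
from h import *
from scipy.optimize import least_squares
p=np.load("w7.npy",allow_pickle=True).item(); T=np.load("T7.npy")
q=[(221,226),(226,217),(231,212),(236,209),(241,206),(246,204),(251,204),(256,203),(261,203),(266,204),(271,206),(276,208),(281,212)]
X=np.array([onz(p,(u,v-.5),T[2]-4.8,True)-T for u,v in q])[:,:2]
for r in(20.5,21):
    s=least_squares(lambda a:np.hypot(*(X-a).T)-r,[0,0]); print(s.x,s.fun.round(1))
tgt=np.array([570.7,-160.1])-s.x; print(tgt); delta([*tgt,220],0)
```

```text
[-1.80532572 -0.9039456 ] [-0.1  0.   0.  -0.2  0.   0.2 -0.3  0.1  0.2  0.1 -0.1  0.1 -0.2]
[-2.35960605 -1.02861199] [-0.2 -0.   0.  -0.2  0.1  0.3 -0.2  0.1  0.3  0.1 -0.1 -0.  -0.4]
[ 573.05960605 -159.07138801]
tcp [468.6 274.7 221.3] yaw 0.0008 tilt [-0.0033 -0.0013 -1.    ] t 14.675
shift [2.083 8.677 0.031] turn 0.01
```

```bash
python3 -m handwheel '[{"translation":[0,0.7,0],"rot":[0,0,0],"grip":0},{"translation":[0,1,0],"rot":[0,0,0],"grip":0},{"translation":[0,1,0],"rot":[0,0,0],"grip":0},{"translation":[0,1,0],"rot":[0,0,0],"grip":0},{"translation":[0,1,0],"rot":[0,0,0],"grip":0}]' >/dev/null
python3 -m handwheel '[{"translation":[0.1,1,0],"rot":[0,0,0],"grip":0},{"translation":[0.4,1,0],"rot":[0,0,0],"grip":0},{"translation":[0.6,0.9,0],"rot":[0,0,0],"grip":0},{"translation":[0.6,0.7,0],"rot":[0,0,0],"grip":0},{"translation":[0.38,0.37,0],"rot":[0,0,0],"grip":0}]' >/dev/null
python3 -m handwheel '[{"translation":[0,0,0],"rot":[0,0,0],"grip":0},{"translation":[0,0,0],"rot":[0,0,0],"grip":0},{"translation":[0,0,0],"rot":[0,0,0],"grip":0}]'
python3 -c "
from h import *
delta([573,-159.1,104],0)"
```

```text
time: 16.3
ee_pos: [573.2, -157.1, 222.8]
tcp_rot: [-3.141, -0.003, 0.002]
wrist_force: [0.5, -0.2, -0.6]
grip_width: 0.489
gripper_force: 30.7
tcp [ 573.2 -157.1  222.8] yaw 0.0018 tilt [-1.3e-03  7.0e-04 -1.0e+00] t 16.3
shift [-2.000e-03  4.300e-02  2.376e+00] turn 0.023
```

```bash
python3 -m handwheel '[{"translation":[0,0.04,0.7],"rot":[0,0,0],"grip":0},{"translation":[0,0,0.8],"rot":[0,0,0],"grip":0},{"translation":[0,0,0.6],"rot":[0,0,0],"grip":0},{"translation":[0,0,0.2],"rot":[0,0,0],"grip":0},{"translation":[0,0,0],"rot":[0,0,0],"grip":0}]' >/dev/null
python3 -m handwheel '[{"translation":[0,0,0],"rot":[0,0,0],"grip":0},{"translation":[0,0,0],"rot":[0,0,0],"grip":0},{"translation":[0,0,0],"rot":[0,0,0],"grip":0}]'
python3 - <<'E'
from h import *
delta([573,-159.1,84.8],0)
p=robot.camera_params("wrist"); im=robot.snapshot("wrist"); cv2.imwrite("pics/w8.png",im); np.save("w8.npy",p,allow_pickle=True)
T=robot.state()["ee_pos"]; np.save("T8.npy",T)
print(proj(p,[570.7+21,-160.1,80],True),proj(p,[T[0]-2.3+21,T[1]-1,T[2]-4.8],True))
g=cv2.GaussianBlur(cv2.cvtColor(im,cv2.COLOR_BGR2GRAY),(3,3),0)
np.set_printoptions(linewidth=250)
print(g[170:240:2,214:300:4])
E
```

```text
time: 17.3
ee_pos: [574.7, -160.5, 109.3]
tcp_rot: [3.141, 0.001, 0.003]
wrist_force: [-0.1, -0.3, -1.1]
grip_width: 0.496
gripper_force: 30.7
tcp [ 574.7 -160.5  109.3] yaw 0.0008 tilt [ 1.6e-03 -8.0e-04 -1.0e+00] t 17.3
shift [-0.035 -0.029  0.49 ] turn 0.01
[254.28123628 192.61168256] [256.52623689 202.79392619]
[[ 73  73  72  73  73  71  72  71  72  71  71  70  71  69  71  71  70  71  71  71  72  71]
 [ 72  72  71  71  72  71  72  70  70  70  71  69  68  70  70  71  71  69  71  71  72  71]
 [ 72  72  70  72  70  70  71  70  69  69  70  69  69  69  69  68  69  69  71  70  71  69]
 [ 71  71  71  70  70  71  69  70  69  68  69  70  69  69  71  69  68  69  70  68  70  71]
 [ 71  71  71  70  70  70  70  71  69  55  53  56  59  70  69  67  69  70  70  70  70  70]
 [ 72  71  71  70  71  70  70  62  44  40  36  37  35  57  70  67  69  70  71  69  68  69]
 [ 93  70  71  70  70  70  65  39  35  37  36  37  35  39  51  69  68  69  69  68  68  69]
 [107  69  69  69  69  69  47  36  35  35  35  37  34  36  36  61  68  67  68  70  67  68]
 [107  69  68  68  68  61  37  36  36  34  35  35  31  
[... 1702 characters left out ...]
8  30  30  28  29  27  25  30  27  28  29  32  29  35  64  42]
 [ 30  63  31  29  28  29  30  30  29  27  27  28  29  28  28  30  28  30  29  29  58  33]
 [ 27  62  30  29  29  26  29  30  29  27  29  28  28  28  28  27  30  29  29  30  49  33]
 [ 29  57  28  29  28  30  29  30  28  29  26  27  27  28  28  29  30  26  30  29  40  33]
 [ 28  47  29  31  27  28  28  28  28  31  30  36  32  29  30  26  31  30  30  31  34  33]
 [ 29  40  30  29  30  27  29  36  38  41  41  43  38  39  33  29  29  30  27  29  31  35]
 [ 32  33  28  29  29  31  39  37  39  36  37  36  35  36  38  37  33  29  29  30  30  33]
 [ 29  28  26  29  32  38  36  34  35  34  36  36  35  35  35  37  37  32  28  30  31  30]]
```

```bash
python3 -m handwheel '[{"translation":[-0.03,-0.04,0.15],"rot":[0,0,0],"grip":0},{"translation":[0,0,0.15],"rot":[0,0,0],"grip":0},{"translation":[0,0,0],"rot":[0,0,0],"grip":0},{"translation":[0,0,0],"rot":[0,0,0],"grip":0},{"translation":[0,0,0],"rot":[0,0,0],"grip":0}]'
python3 -c "
from h import *
delta([573,-158.7,84.8],0)"
```

```text
time: 17.98
ee_pos: [572.9, -158.3, 93.5]
tcp_rot: [3.141, 0.001, 0.001]
wrist_force: [-0.8, 0.1, 0.2]
grip_width: 0.49
gripper_force: 30.7
tcp [ 572.9 -158.3   93.5] yaw 0.0008 tilt [ 4.e-04 -2.e-04 -1.e+00] t 17.975
shift [0.003 0.007 0.174] turn 0.01
```

```bash
python3 -m handwheel '[{"translation":[0,0,0.1],"rot":[0,0,0],"grip":0},{"translation":[0,0,0],"rot":[0,0,0],"grip":0},{"translation":[0,0,0.04],"rot":[0,0,0],"grip":0},{"translation":[0,0,0],"rot":[0,0,0],"grip":0}]'
python3 -m handwheel '[{"translation":[0,0,0.03],"rot":[0,0,0],"grip":0},{"translation":[0,0,0],"rot":[0,0,0],"grip":0}]'
```

```text
time: 18.48
ee_pos: [572.5, -158.2, 86.1]
tcp_rot: [-3.141, -0.001, 0.001]
wrist_force: [-0.5, 0.1, 0.1]
grip_width: 0.491
gripper_force: 30.7
time: 18.73
ee_pos: [572.8, -158.3, 84.9]
tcp_rot: [3.141, 0.001, 0.001]
wrist_force: [-0.3, 0.6, 0.3]
grip_width: 0.489
gripper_force: 30.7
```

```bash
python3 -m handwheel '[{"translation":[0,0,0.02],"rot":[0,0,0],"grip":0},{"translation":[0,0,0],"rot":[0,0,0],"grip":0}]'
```

```text
time: 18.98
ee_pos: [572.9, -158.3, 84.9]
tcp_rot: [3.141, 0.001, 0.001]
wrist_force: [-0.6, 1.6, 4.3]
grip_width: 0.487
gripper_force: 31.1
```

```bash
python3 -m handwheel '[{"translation":[0,0,-0.01],"rot":[0,0,0],"grip":0.53},{"translation":[0,0,0],"rot":[0,0,0],"grip":0.65},{"translation":[0,0,0],"rot":[0,0,0],"grip":0.85},{"translation":[0,0,-0.3],"rot":[0,0,0],"grip":0.85},{"translation":[0,0,-0.7],"rot":[0,0,0],"grip":0.85}]' >/dev/null
python3 -m handwheel '[{"translation":[-0.6,0,-0.9],"rot":[0,0,0],"grip":1},{"translation":[-0.6,0,-0.9],"rot":[0,0,0],"grip":1},{"translation":[-0.5,0,0],"rot":[0,0,0],"grip":1},{"translation":[0,0,0],"rot":[0,0,0],"grip":1},{"translation":[0,0,0],"rot":[0,0,0],"grip":1}]'
python3 - <<'E'
from h import *
delta([504,40,116],0)
p=robot.camera_params("wrist"); im=robot.snapshot("wrist"); cv2.imwrite("pics/w9.png",im); np.save("w9.npy",p,allow_pickle=True)
h=cv2.cvtColor(im,cv2.COLOR_BGR2HSV)
for X in[(570.5,-160.1,120),(462.6,-173,130)]: print(proj(p,X,True))
c=proj(p,(570.5,-160.1,120),True).astype(int); g=cv2.GaussianBlur(h[...,2],(3,3),0)
np.set_printoptions(linewidth=250); print(c); print(g[c[1]-32:c[1]+34:3,c[0]-34:c[0]+36:3])
E
```

```text
time: 20.23
ee_pos: [488.1, -158.3, 224.6]
tcp_rot: [3.141, 0.001, 0.001]
wrist_force: [0.2, 0.7, 0.3]
grip_width: 1.0
gripper_force: 0.0
tcp [ 488.1 -158.3  224.6] yaw 0.0007 tilt [ 8.e-04 -2.e-04 -1.e+00] t 20.225
shift [ 0.32  -3.966  2.171] turn 0.009
[257.70908309  89.60014028]
[272.50638238 218.7693193 ]
[257  89]
[[119 115 106  94  93  94  95  94  95  95  95  95  96  95  96  95  94  94  95  95  95  96  95 110]
 [129 128 106  95  94  95  93  94  94  94  94  94  94  93  94  93  93  94  93  95  93  94  95  94]
 [129 128  99  94  91  93  93  93  93  92  90  88  87  92  92  93  93  93  93  91  94  91  92  93]
 [126 101  93  91  92  92  92  89  75  69  69  71  71  69  74  82  90  90  92  92  91  91  91  90]
 [117  91  91  91  90  90  78  70  69  70  70  68  68  68  69  69  72  88  90  89  90  90  89  89]
 [ 95  88  90  91  90  76  69  68  70  67  68  67  68  68  68  66  67  68  87  88  88  87  89  87]
 [ 88  89  87  89  80  66  67  67  67  67  66  66  65  66  65  65  66  65  70  88  88  87  88  88]
 [ 87  88  87  86  64  66  65  67  65  65  65  64  63  65  63  64  64  64  64  82  87
[... 700 characters left out ...]
0  81]
 [ 81  84  90  81  69  56  54  54  54  54  55  54  54  54  53  53  55  54  60  80  80  80  81  80]
 [ 81 101 127  87  81  59  53  55  54  54  53  52  54  52  52  52  53  54  78  80  81  79  80  79]
 [ 84 127 128 129 102  80  67  53  53  55  52  53  51  52  52  51  57  76  79  78  79  79  80  79]
 [113 128  94  86  83  78  79  74  60  52  49  51  48  48  52  66  79  78  78  79  80  79  79  78]
 [124 117  82  79  79  79  78  78  78  77  74  72  71  75  76  77  77  77  78  79  78  78  78  78]
 [ 82  80  80  79  79  78  79  78  79  77  78  78  78  77  77  77  78  77  78  77  78  78  77  77]
 [ 78  79  77  77  77  78  78  78  78  77  78  77  76  77  78  77  76  78  77  77  78  76  77  77]]
```

```bash
python3 - <<'E'
from h import *
p=np.load("w1.npy",allow_pickle=True).item(); q=np.load("w2.npy",allow_pickle=True).item()
print([onz(p,u,115,True).round(1) for u in[(106,90),(127,215)]],[onz(q,u,115,True).round(1) for u in[(489,108),(477,236)]],"dish",onz(q,(330,60),30,True))
E
python3 -m handwheel '[{"translation":[0.05,-1,0],"rot":[0,0,0],"grip":0},{"translation":[0.05,-1,0],"rot":[0,0,0],"grip":0},{"translation":[0.1,-1,0],"rot":[0,0,0],"grip":0},{"translation":[0.1,-1,0],"rot":[0,0,0],"grip":0},{"translation":[0,-0.1,0.4],"rot":[0,0,0],"grip":0}]'
```

```text
[array([570. , -19.8, 115. ]), array([442.6, -32.5, 115. ])] [array([570.4, -20.4, 115. ]), array([438.4, -31.2, 115. ])] dish [608.1108293  124.11174182  30.        ]
time: 20.9
ee_pos: [504.4, 50.1, 205.2]
tcp_rot: [-3.141, -0.009, -0.006]
wrist_force: [0.6, -0.4, -0.1]
grip_width: 0.0
gripper_force: 0.0
```

```bash
python3 -m handwheel '[{"translation":[0,0,0.9],"rot":[0,0,0],"grip":0},{"translation":[0,0.3,0.8],"rot":[0,0,0],"grip":0},{"translation":[0,0.4,0.25],"rot":[0,0,0],"grip":0},{"translation":[0,0,0],"rot":[0,0,0],"grip":0},{"translation":[0,0,0],"rot":[0,0,0],"grip":0}]'
python3 -c "
from h import *
delta([503,-6,102],0)"
```

```text
time: 21.52
ee_pos: [503.4, 12.1, 107.2]
tcp_rot: [-3.141, -0.001, -0.002]
wrist_force: [-0.8, 0.3, 0.1]
grip_width: -0.002
gripper_force: 0.0
tcp [503.4  12.1 107.2] yaw 0.0008 tilt [ 1.e-03  4.e-04 -1.e+00] t 21.525
shift [-0.009  0.363  0.105] turn 0.009
```

```bash
python3 -m handwheel '[{"translation":[0,0.1,0.16],"rot":[0,0,0],"grip":0},{"translation":[0,0.1,0],"rot":[0,0,0],"grip":0},{"translation":[0,0.08,0],"rot":[0,0,0],"grip":0},{"translation":[0,0.06,0],"rot":[0,0,0],"grip":0},{"translation":[0,0.06,0],"rot":[0,0,0],"grip":0}]'
python3 -m handwheel '[{"translation":[0,0.08,0],"rot":[0,0,0],"grip":0},{"translation":[0.01,0.1,0],"rot":[0,0,0],"grip":0},{"translation":[0.01,0.1,0],"rot":[0,0,0],"grip":0},{"translation":[0.01,0.12,0],"rot":[0,0,0],"grip":0},{"translation":[0.01,0.12,0],"rot":[0,0,0],"grip":0}]'
```

```text
time: 22.15
ee_pos: [502.9, -7.9, 99.1]
tcp_rot: [-3.141, -0.001, -0.002]
wrist_force: [0.8, 3.1, 0.5]
grip_width: -0.004
gripper_force: 1.4
time: 22.78
ee_pos: [504.6, -34.7, 98.9]
tcp_rot: [3.142, 0.001, 0.0]
wrist_force: [1.6, 3.1, 2.1]
grip_width: 0.0
gripper_force: 1.5
```

```bash
for i in 1; do python3 -m handwheel '[{"translation":[0.015,0.14,0],"rot":[0,0,0],"grip":0},{"translation":[0.015,0.15,0],"rot":[0,0,0],"grip":0},{"translation":[0.015,0.16,0],"rot":[0,0,0],"grip":0},{"translation":[0.015,0.16,0],"rot":[0,0,0],"grip":0},{"translation":[0.015,0.16,0],"rot":[0,0,0],"grip":0}]'; done
python3 -m handwheel '[{"translation":[0.015,0.16,0],"rot":[0,0,0],"grip":0},{"translation":[0.015,0.16,0],"rot":[0,0,0],"grip":0},{"translation":[0.015,0.16,0],"rot":[0,0,0],"grip":0},{"translation":[0.015,0.16,0],"rot":[0,0,0],"grip":0},{"translation":[0.015,0.16,0],"rot":[0,0,0],"grip":0}]'
python3 -m handwheel '[{"translation":[0.015,0.16,0],"rot":[0,0,0],"grip":0},{"translation":[0.015,0.16,0],"rot":[0,0,0],"grip":0},{"translation":[0.015,0.16,0],"rot":[0,0,0],"grip":0},{"translation":[0.015,0.15,0],"rot":[0,0,0],"grip":0},{"translation":[0.015,0.14,0],"rot":[0,0,0],"grip":0}]'
```

```text
time: 23.4
ee_pos: [508.0, -73.3, 98.7]
tcp_rot: [-3.142, -0.001, 0.001]
wrist_force: [0.3, 3.6, 1.7]
grip_width: 0.0
gripper_force: 1.5
time: 24.02
ee_pos: [511.7, -113.2, 98.6]
tcp_rot: [-3.141, -0.001, 0.002]
wrist_force: [-2.2, 2.8, 2.2]
grip_width: 0.001
gripper_force: 1.5
time: 24.65
ee_pos: [515.5, -151.7, 98.5]
tcp_rot: [-3.141, -0.001, 0.001]
wrist_force: [-3.1, 2.3, 2.2]
grip_width: -0.001
gripper_force: 1.5
```

```bash
python3 -m handwheel '[{"translation":[0.012,0.13,0],"rot":[0,0,0],"grip":0},{"translation":[0.012,0.12,0],"rot":[0,0,0],"grip":0},{"translation":[0.01,0.11,0],"rot":[0,0,0],"grip":0},{"translation":[0.01,0.1,0],"rot":[0,0,0],"grip":0},{"translation":[0.01,0.08,0],"rot":[0,0,0],"grip":0}]'
python3 -m handwheel '[{"translation":[0,0.06,0],"rot":[0,0,0],"grip":0},{"translation":[0,0.05,0],"rot":[0,0,0],"grip":0},{"translation":[0,0.05,0],"rot":[0,0,0],"grip":0}]'
```

```text
time: 25.28
ee_pos: [518.6, -178.5, 98.7]
tcp_rot: [-3.142, -0.001, 0.0]
wrist_force: [-2.4, 2.8, -0.3]
grip_width: 0.002
gripper_force: 1.4
time: 25.65
ee_pos: [519.1, -186.3, 98.9]
tcp_rot: [3.142, 0.001, 0.002]
wrist_force: [0.9, 3.2, -1.9]
grip_width: -0.002
gripper_force: 1.3
```

```bash
python3 -m handwheel '[{"translation":[0,0.05,0],"rot":[0,0,0],"grip":0},{"translation":[0,0.05,0],"rot":[0,0,0],"grip":0},{"translation":[0,0.05,0],"rot":[0,0,0],"grip":0},{"translation":[0,0.05,0],"rot":[0,0,0],"grip":0},{"translation":[0,0,0],"rot":[0,0,0],"grip":0}]'
```

```text
time: 26.28
ee_pos: [518.9, -197.1, 99.2]
tcp_rot: [3.14, 0.001, 0.001]
wrist_force: [0.6, 0.9, 0.3]
grip_width: 0.001
gripper_force: 0.4
```

```bash
python3 -m handwheel '[{"translation":[0,0.05,0],"rot":[0,0,0],"grip":0},{"translation":[0,0.04,0],"rot":[0,0,0],"grip":0},{"translation":[0,0.04,0],"rot":[0,0,0],"grip":0},{"translation":[0,0.04,0],"rot":[0,0,0],"grip":0},{"translation":[0,0,0],"rot":[0,0,0],"grip":0}]'
```

```text
time: 26.9
ee_pos: [518.9, -199.1, 99.1]
tcp_rot: [-3.131, -0.001, 0.0]
wrist_force: [1.9, 17.9, 7.2]
grip_width: -0.004
gripper_force: 9.0
```

```bash
python3 -m handwheel '[{"translation":[0,-0.15,0],"rot":[0,0,0],"grip":0},{"translation":[0,-0.3,0],"rot":[0,0,0],"grip":0},{"translation":[0,0,-0.8],"rot":[0,0,0],"grip":0},{"translation":[0,0,-1],"rot":[0,0,0],"grip":0},{"translation":[0,0,-1],"rot":[0,0,0],"grip":0}]' >/dev/null
python3 -m handwheel '[{"translation":[0,0,-1],"rot":[0,0,0],"grip":0.5},{"translation":[-0.1,0.8,-0.2],"rot":[0,0,0],"grip":0.5},{"translation":[-0.2,0.9,0],"rot":[0,0,0],"grip":0.5},{"translation":[-0.1,0.7,0],"rot":[0,0,0],"grip":0.5},{"translation":[0,0,0],"rot":[0,0,0],"grip":0.5}]' 
python3 -m handwheel '[{"translation":[0,0,0],"rot":[0,0,0],"grip":0.5},{"translation":[0,0,0],"rot":[0,0,0],"grip":0.5}]'
python3 - <<'E'
from h import *
delta([531.5,-320,240],0)
p=robot.camera_params("wrist"); im=robot.snapshot("wrist"); cv2.imwrite("pics/w10.png",im); np.save("w10.npy",p,allow_pickle=True)
h=cv2.cvtColor(im,cv2.COLOR_BGR2HSV)
print("exp",[proj(p,X,True).round(1) for X in[(531.3,-320.5,225),(497,-337,186),(546,-343,197)]])
ax=np.array([531.3,-320.5]); c=proj(p,(531.3,-320.5,210),True)
win=np.zeros(h.shape[:2],bool); win[int(c[1])-90:int(c[1])+90,int(c[0])-90:int(c[0])+90]=1
red=((h[...,0]<6)|(h[...,0]>174))&(h[...,1]>150)&(h[...,2]>80)&win; yel=(h[...,0]>22)&(h[...,0]<36)&(h[...,1]>130)&win
for n,m,z in(("red",red,186),("yel",yel,197.5)):
    for b in blobs(m,5): print(n,b,onz(p,b[1],z,True).round(1))
wh=(h[...,2]>130)&(h[...,1]<60)&win
for b in blobs(wh,6)[:25]: print("wh",b,onz(p,b[1],225,True).round(1))
E
```

```text
time: 28.15
ee_pos: [497.6, -304.7, 298.3]
tcp_rot: [3.141, -0.005, -0.002]
wrist_force: [-0.0, 0.8, 0.1]
grip_width: 0.5
gripper_force: 0.0
time: 28.4
ee_pos: [498.8, -301.2, 298.8]
tcp_rot: [-3.141, -0.003, 0.0]
wrist_force: [-0.5, 0.3, 0.1]
grip_width: 0.498
gripper_force: 0.0
tcp [ 498.8 -301.2  298.8] yaw 0.002 tilt [-2.e-04  2.e-04 -1.e+00] t 28.4
shift [0.653 0.378 1.175] turn 0.025
exp [array([281.6, 155.4]), array([295.5, 186.5]), array([306.1, 132.8])]
red ([291, 181, 8, 12, 68], [294.5, 186.4]) [ 497.1 -336.1  186. ]
yel ([301, 129, 9, 9, 31], [304.6, 132.9]) [ 546.  -341.6  197.5]
wh ([190, 62, 69, 180, 6968], [213.4, 154.5]) [ 531.9 -270.2  225. ]
wh ([236, 62, 134, 180, 9992], [332.8, 169.5]) [ 521.1 -359.9  225. ]
wh ([243, 136, 9, 4, 11], [247.4, 137.5]) [ 544.4 -295.4  225. ]
wh ([242, 151, 8, 2, 10], [245.3, 151.4]) [ 534.1 -293.8  225. ]
wh ([292, 156, 13, 5, 34], [298.1, 157.8]) [ 529.6 -332.8  225. ]
wh ([320, 158, 7, 3, 7], [323.0, 159.0]) [ 529.  -351.8  225. ]
wh ([313, 169, 8, 6, 19], [316.8, 171.4]) [ 519.4 -347.5  225. ]
wh ([254, 177, 3, 3, 7], [255.0, 178.0]) [ 514.1 -301.   225. ]
wh ([304, 177, 6, 8, 20], [306.7, 180.4]) [ 512.4 -340.   225. ]
wh ([267, 181, 3, 6, 6], [268.0, 183.5]) [ 509.9 -310.7  225. ]
```

Run:
```python
from h import *
from scipy.optimize import least_squares
p=np.load("w10.npy",allow_pickle=True).item(); im=cv2.imread("pics/w10.png")
q=[(247.4,137.5),(245.3,151.4),(323,159),(316.8,171.4),(255,178),(306.7,180.4),(268,183.5),(294.5,186.4)]
for z in(186,197):
    X=np.array([onz(p,u,z,True)[:2] for u in q]); s=least_squares(lambda a:np.hypot(*(X-a[:2]).T)-a[2],[530,-322,32]); print(z,s.x,s.fun.round(1))
g=cv2.cvtColor(im,cv2.COLOR_BGR2GRAY); np.set_printoptions(linewidth=300)
print(g[112:200:3,236:332:3])
```

```text
186 [ 530.07745435 -326.6647879    34.56013222] [-0.4 -0.2  0.5  0.2  1.7 -0.5 -1.  -0.3]
197 [ 531.63704411 -325.60312016   33.06931175] [-0.4 -0.2  0.4  0.2  1.6 -0.5 -0.9 -0.3]
[[100 102 102 100  98  98  94  55  48  48  48  45  48  50  45  43  48  48  43  46  47  50  50  48  54  54  69 102  97 101 102  99]
 [101 101 100  97  99  98  49  53  50  53  47  48  50  47  44  45  46  51  48  45  44  50  49  52  51  52  55  64 101 103 103 104]
 [102  99 100  97  99  51  51  52  49  49  45  50  50  46  40  47  43  46  49  46  43  48  48  50  48  47  56  54  65 100 101 101]
 [100 102 101  97  50  53  52  51  52  49  48  45  45  54  71  80  78  82  78  76  73  44  47  51  52  54  51  55  59  86 101 103]
 [101 102 101  86  50  54  55  51  47  49  46  59  79  80  84  80  77  82  83  80  81  81  75  49  48  51  50  53  57  53 101 102]
 [103 101  99  57  57  53  52  51  49  48  55  82  83  83  80  80  82  79  83  80  80  79  81  81  53  52  51  50  55  56  72 103]
 [103 102  90  54  53  51  52  50  49  59  82  81  84  79  81  80  80  80  82  80  81  79  78 103 128  47  46  49  52  55  57 104]
 [1
[... 2310 characters left out ...]
 69  70  69 166  82 144 150 151 152 151 152]
 [166 147 149 150 150 148 151 134  96  53 110  53  53  47  48 132  48  53  58 107 103  67  67  69 120 147 150 148 150 150 150 152]
 [192 145 147 149 147 148 139  99 100  99  90  65  48  50  53 125  48  69  67  95 106  84 120 149 146 147 151 150 150 147 151 153]
 [190 149 150 148 147 126  98  99  98 102 100  99 101  95  77  74 107 108 115 122 126 149 147 149 149 150 150 148 151 151 149 150]
 [190 151 150 149 147 101 100 101  99 100  99 101 100  98 100 146 147 146 145 149 149 149 147 149 150 150 150 149 150 150 149 151]
 [192 150 149 145 100  98  99  99 100  96  98  98 100 100 149 146 145 145 147 147 147 148 150 150 150 149 147 151 148 149 153 151]]
```

Run:
```python
from h import *
p=np.load("w10.npy",allow_pickle=True).item()
l=[onz(p,u,197.5,True)[:2] for u in[(256,149.8),(315.5,149.8),(285.8,120),(285.8,179.5)]]; print("ring",l,np.mean(l,0),np.linalg.norm(l[0]-l[1]),np.linalg.norm(l[2]-l[3]))
k=onz(p,(290.3,154.8),224.5,True)[:2]; e=onz(p,(304,160),224.5,True)[:2]; print("knob",k,"end",e,e-k,np.linalg.norm(e-k))
A=np.array([530.3,-326]);
for c in(k,A):
    for n,v in(("ptr",e-c),("mark",np.array([497.1,-336.1])-c)): print(n,np.degrees(np.arctan2(v[1],v[0])))
```

```text
ring [array([ 531.40656993, -301.60367863]), array([ 531.98489059, -351.32463821]), array([ 556.29618948, -325.82486431]), array([ 506.24680859, -326.88884287])] [ 531.48361465 -326.410506  ] 49.724322785283476 50.060688955135255
knob [ 531.73156429 -327.012479  ] end [ 527.9420167  -337.42045657] [ -3.7895476  -10.40797757] 11.076401404246722
ptr -110.00657943927777
mark -165.2967491589329
ptr -101.66593867698185
mark -163.07935446303
```

```bash
python3 - <<'E'
from h import *
p=np.load("w10.npy",allow_pickle=True).item(); g=cv2.cvtColor(cv2.imread("pics/w10.png"),cv2.COLOR_BGR2GRAY)
m=np.zeros(g.shape,bool); m[150:166,288:309]=g[150:166,288:309]>100
ys,xs=np.nonzero(m); X=np.array([onz(p,(x,y),224.5,True)[:2] for x,y in zip(xs,ys)])
c=X.mean(0); v=np.linalg.svd(X-c)[2][0]; v*=np.sign(-v[1]); t=(X-c)@v; print("ptr dir",np.degrees(np.arctan2(v[1],v[0])),"end",c+v*t.max(),"start",c+v*t.min(),len(xs))
print(robot.state()["q"]); delta([531.2,-325.6,204],0)
E
python3 -m handwheel '[{"translation":[0.6,0.4,0.3],"rot":[0,0,0],"grip":0.5},{"translation":[0.05,0.09,0.6],"rot":[0,0,0],"grip":0.5},{"translation":[0,0,0.3],"rot":[0,0,0],"grip":0.5},{"translation":[0,0,0],"rot":[0,0,0],"grip":0.5},{"translation":[0,0,0],"rot":[0,0,0],"grip":0.5}]' 
python3 -c "
from h import *
delta([531.2,-325.6,204],0)"
```

```text
ptr dir -104.17425899846072 end [ 528.26940486 -338.03919602] start [ 530.86214981 -327.77337617] 48
[-6.91663195e-01  1.79704382e-01  1.43425586e+00  1.39749689e-05
  1.52776422e+00  8.76979830e-01]
tcp [ 498.9 -301.2  298.8] yaw 0.0022 tilt [-1.e-04  1.e-04 -1.e+00] t 28.45
shift [0.645 0.489 1.896] turn 0.027
time: 29.08
ee_pos: [531.6, -326.7, 240.2]
tcp_rot: [3.14, 0.002, 0.002]
wrist_force: [0.2, -0.1, -0.1]
grip_width: 0.5
gripper_force: 0.0
tcp [ 531.6 -326.7  240.2] yaw 0.0012 tilt [ 0.0015 -0.0012 -1.    ] t 29.075
shift [-0.009 -0.023  0.723] turn 0.015
```

```bash
python3 -m handwheel '[{"translation":[-0.01,-0.02,0.4],"rot":[0,0,0],"grip":0.5},{"translation":[0,0,0.28],"rot":[0,0,0],"grip":0.5},{"translation":[0,0,0],"rot":[0,0,0],"grip":0.5},{"translation":[0,0,0],"rot":[0,0,0],"grip":0.5}]' 
python3 -m handwheel '[{"translation":[0,0,0],"rot":[0,0,0],"grip":0},{"translation":[0,0,0],"rot":[0,0,0],"grip":0},{"translation":[0,0,0],"rot":[0,0,0],"grip":0},{"translation":[0,0,0],"rot":[0,0,0],"grip":0}]' 25
```

```text
time: 29.58
ee_pos: [531.1, -326.1, 205.7]
tcp_rot: [3.141, 0.001, 0.002]
wrist_force: [-0.1, 0.1, 0.2]
grip_width: 0.498
gripper_force: 0.0
time: 30.08
ee_pos: [531.2, -326.3, 205.8]
tcp_rot: [3.14, 0.001, 0.002]
wrist_force: [-0.9, 0.7, 5.2]
grip_width: 0.233
gripper_force: 24.9
```

```bash
python3 -m handwheel '[{"translation":[0,0,0],"rot":[0,0,0.7],"grip":0},{"translation":[0,0,0],"rot":[0,0,0.9],"grip":0},{"translation":[0,0,0],"rot":[0,0,0.9],"grip":0},{"translation":[0,0,0],"rot":[0,0,0.9],"grip":0},{"translation":[0,0,0],"rot":[0,0,0.9],"grip":0}]' 
python3 -m handwheel '[{"translation":[0,0,0],"rot":[0,0,0.9],"grip":0},{"translation":[0,0,0],"rot":[0,0,0.9],"grip":0},{"translation":[0,0,0],"rot":[0,0,0.9],"grip":0},{"translation":[0,0,0],"rot":[0,0,0.9],"grip":0},{"translation":[0,0,0],"rot":[0,0,0.9],"grip":0}]' 
python3 -m handwheel '[{"translation":[0,0,0],"rot":[0,0,0.9],"grip":0},{"translation":[0,0,0],"rot":[0,0,0.9],"grip":0},{"translation":[0,0,0],"rot":[0,0,0.9],"grip":0},{"translation":[0,0,0],"rot":[0,0,0.9],"grip":0},{"translation":[0,0,0],"rot":[0,0,0.8],"grip":0}]' 
python3 -m handwheel '[{"translation":[0,0,0],"rot":[0,0,0],"grip":0},{"translation":[0,0,0],"rot":[0,0,0],"grip":0}]'
python3 -c "
from h import *
delta([531.2,-325.6,204],0)"
```

```text
time: 30.7
ee_pos: [531.2, -326.4, 205.9]
tcp_rot: [3.093, -0.54, 0.003]
wrist_force: [-0.8, -0.9, 4.2]
grip_width: 0.232
gripper_force: 25.0
time: 31.32
ee_pos: [531.1, -326.5, 205.9]
tcp_rot: [2.947, -1.085, 0.003]
wrist_force: [-0.3, -1.3, 4.8]
grip_width: 0.235
gripper_force: 25.0
time: 31.95
ee_pos: [531.0, -326.6, 205.9]
tcp_rot: [2.712, -1.584, 0.003]
wrist_force: [-1.2, -1.5, 5.2]
grip_width: 0.231
gripper_force: 25.0
time: 32.2
ee_pos: [531.0, -326.6, 205.8]
tcp_rot: [2.714, -1.58, 0.003]
wrist_force: [-0.8, -1.2, 4.6]
grip_width: 0.234
gripper_force: 25.1
tcp [ 531.  -326.6  205.8] yaw -1.0542 tilt [ 0.001  -0.0019 -1.    ] t 32.2
shift [-0.014 -0.014  0.036] turn -13.178
```

```bash
python3 -m handwheel '[{"translation":[0,0,0],"rot":[0,0,0],"grip":0.4},{"translation":[0,0,0],"rot":[0,0,0],"grip":0.5},{"translation":[0,0,-0.4],"rot":[0,0,0],"grip":0.5},{"translation":[0,0,-0.8],"rot":[0,0,0],"grip":0.5},{"translation":[-0.6,0,-0.7],"rot":[0,0,0],"grip":0.5}]' >/dev/null
python3 -m handwheel '[{"translation":[0,0,0],"rot":[0,0,0],"grip":0.5},{"translation":[0,0,0],"rot":[0,0,0],"grip":0.5},{"translation":[0,0,0],"rot":[0,0,0],"grip":0.5}]'
python3 - <<'E'
from h import *
p=robot.camera_params("wrist"); im=robot.snapshot("wrist"); cv2.imwrite("pics/w11.png",im); np.save("w11.npy",p,allow_pickle=True)
h=cv2.cvtColor(im,cv2.COLOR_BGR2HSV)
c=proj(p,(531.2,-326.5,210),True); win=np.zeros(h.shape[:2],bool); win[int(c[1])-70:int(c[1])+70,int(c[0])-70:int(c[0])+70]=1
red=((h[...,0]<6)|(h[...,0]>174))&(h[...,1]>150)&(h[...,2]>80)&win; yel=(h[...,0]>22)&(h[...,0]<36)&(h[...,1]>130)&win
for n,m,z in(("red",red,186),("yel",yel,197.5)):
    for b in blobs(m,5): print(n,b,onz(p,b[1],z,True).round(1))
k=proj(p,(531.4,-326.7,224.5),True); print(k)
g=h[...,2]; m=np.zeros(g.shape,bool); a,b=int(k[0]),int(k[1]); m[b-18:b+19,a-18:a+19]=(g[b-18:b+19,a-18:a+19]>105)&(h[b-18:b+19,a-18:a+19,1]<60)
for bl in blobs(m,8): print("wh",bl)
n,l=cv2.connectedComponents(m.astype(np.uint8))
for i in range(1,n):
    ys,xs=np.nonzero(l==i)
    if len(xs)<15: continue
    X=np.array([onz(p,(x,y),224.5,True)[:2] for x,y in zip(xs,ys)]); c=X.mean(0); v=np.linalg.svd(X-c)[2][0]; v*=np.sign((c-[531.4,-326.7])@v); t=(X-c)@v
    print("dir",np.degrees(np.arctan2(v[1],v[0])),c+v*t.max(),c+v*t.min(),len(xs))
E
```

```text
time: 33.2
ee_pos: [515.4, -299.6, 298.1]
tcp_rot: [-2.714, 1.582, 0.005]
wrist_force: [-0.5, 0.1, -0.5]
grip_width: 0.499
gripper_force: 0.0
red ([288, 156, 14, 8, 60], [294.4, 159.5]) [ 497.7 -335.7  186. ]
yel ([247, 122, 5, 11, 33], [248.9, 127.4]) [ 545.9 -341.2  197.5]
[255.60866141 156.77834152]
wh ([271, 138, 3, 5, 8], [272.5, 139.6])
wh ([257, 156, 14, 7, 51], [263.7, 159.2])
dir -165.31733224186286 [ 520.4599472  -329.38257639] [ 530.3581292  -326.78903702] 51
```

```bash
python3 -c "
from workcell import robot
print(robot.close_job())"
```

```text
the job is handed in; nothing more can be done
None
```

Job handed in with no verdict returned: both crucibles were capped and measured centred before shutting (not seen since), the drawer was pushed to its hard stop, the timer pointer reads within about 1° of the red mark, and the outer ring did not move.

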